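# Tilt a mounting plate out of a stacked bin and close the bench caliper on it

### The job

Draw the long aluminium mounting plate out of its lower parts bin: the bins stacked above cover its rear half, so raise its front end and bring it out at a tilt over the bin's low front. Stand it gently on its long edge on the bench caliper's base, its rear half between the jaws and its faces square to them, let go, then slide the moving jaw shut until you feel it press the plate against the fixed jaw, and leave it closed like that. Do not drop or wrench the plate or ram the jaw, and leave the short plate and the setting disc where they are.

Things in the scene. Friction and masses are not known exactly. Their poses are not given: they have to be found in the camera images.
- bins: Fixed block of four blue hopper-front bins. Origin: centre of its underside; -x is the open front, +x the closed rear. Two lower bins side by side, centre lines at y = +51 and -51 mm, each 230 long (x -115 to 115), 100 wide, 105 mm high, walls and floor 4 mm. The front lip is only 50 mm high; side rims slope up from it to 105 mm at x = -15.
- roof_edge (a point): Front lower edge of the two short bins stacked on the lower ones: at x = -15, y = 0, z = 105 mm of bins, axes as there. From here to the rear they roof over the lower bins (top at z = 180 mm; own front lips 40 mm high). In front of it the lower bins are open above; what lies under the roof cannot rise straight out.
- plate: Long bright aluminium plate, 150 (x) x 12 (y) x 65 mm (z), 0.25 to 0.4 kg. Origin: its centre. It stands on a long edge on the floor (z = 4 mm) of one lower bin (either one), along the bin's centre line, kept upright by two low black floor ribs (16 mm apart, tops at z = 22 mm). Front end 6 to 28 mm behind the inside of the front lip; rear under the roof.
- short_plate: A shorter, lower plate of the same kind, 80 x 12 x 40 mm, origin at its centre, standing likewise in the other lower bin. Leave it there.
- caliper: Fixed bench caliper: dark granite base 200 (x) x 250 mm (y), its upper face, where the plate is to stand, at z = 24 mm. Origin: centre of the underside; -x towards the robot. A beam runs along y at x = 74 to 86 mm. Both jaws are upright steel blades, 12 mm thick, reaching forward from the beam to x = -11 mm, tops at z = 70 mm. In front of them the base is free.
- fixed_face (a point): Middle of the fixed jaw's measuring face: at x = 26, y = 30, z = 47 mm of caliper, axes as there. The face looks to -y and is 78 x 46 mm; the jaw's root on the beam reaches to y = 64 mm.
- reading (a joint): The caliper's opening in m: 0 shut, up to 0.095. The moving jaw's measuring face is at caliper y = 30 mm minus the reading. It slides with about 2 N of friction and stays where it is left; closed on the plate it reads about 0.012.
- jaw_back (a point): Point on the outer face of the moving jaw, at caliper x = 15, z = 48 mm, axes as the caliper's; pushed here towards +y the jaw shuts. The measuring face is 12 mm further to +y. The blade spans x = -11 to 63, z = 26 to 70 mm of the caliper; behind it a grey display box rides on the beam, x 63 to 97, z to 76 mm, reaching 59 mm further to -y.
- setting_disc: Steel disc, 32 mm across, 12 mm high, lying on the caliper's base in front of the outer side of the fixed jaw. Origin: centre of its underside. Leave it there.
There are look-alikes about, which are no part of the job. What is shaped like the plate but orange or purple is not meant.

How it is judged:
On the way, in this order (a step that is already met when the one before it is completed fails the run):
1. the long plate stands on its long edge on the caliper's base between the open jaws, no longer held (z of plate in the frame of caliper between 0.0505 and 0.0625 m and x of plate in the frame of caliper between -0.065 and 0.003 m and angle between the z axis of plate and the z axis of caliper, either way round below 0.12 rad and y of plate in the frame of caliper below 0.028 m and y of plate in the frame of jaw_back above 0.014 m and angle between the y axis of plate and the y axis of caliper, either way round below 0.2 rad and value of joint reading above 0.017 m and contact force between the fingers and plate below 0.2 N), for 0.2 s.
2. the moving jaw bears on the plate and presses it against the fixed jaw (z of plate in the frame of caliper between 0.0505 and 0.0625 m and x of plate in the frame of caliper between -0.065 and 0.003 m and angle between the z axis of plate and the z axis of caliper, either way round below 0.12 rad and contact force between each of reading_c0, caliper_c0 and plate above 1 N), for 0.1 s.
At the end, for the whole second after the job is handed in: The long plate stands upright (7 degrees) on its long edge on the caliper base, at rest, centre at caliper x = -65 to +3 mm, square to the jaws (3.4 degrees), both jaws against it (reading 12 mm within 1.8 mm, plate's middle 6 mm from the fixed jaw's face within 2 mm) (z of plate in the frame of caliper between 0.0505 and 0.0625 m and x of plate in the frame of caliper between -0.065 and 0.003 m and angle between the z axis of plate and the z axis of caliper, either way round below 0.12 rad and value of joint reading between 0.0102 and 0.0138 m and y of plate in the frame of caliper between 0.022 and 0.026 m and angle between the y axis of plate and the y axis of caliper, either way round below 0.06 rad and linear speed of plate below 0.01 m/s); the robot touches nothing.
It fails at once if the short plate or the setting disc is moved more than 20 mm (distance of any of short_plate, setting_disc from where it was at the start of the episode above 0.02 m).
It fails at once if the long plate falls flat (height (world z) of plate below 0.027 m).
It fails at once if the plate is let fall (over 0.45 m/s out of the fingers: a drop of more than 10 mm) (linear speed of plate above 0.45 m/s and contact force between the fingers and plate below 0.1 N).
It fails at once if the moving jaw is rammed onto the plate (over 60 N) (contact force between reading_c0 and plate above 60 N).
It fails at once if the plate is wrenched against the bins (over 60 N) (contact force between plate and bins above 60 N).
It also fails if it takes over 66 s, if anything falls off the work surface, if the arm or the gripper's body presses on something with over 40 N, if the wrist force passes 120 N, or if a joint passes its speed limit or range.

### The arm

A 6-joint arm with a two-finger parallel gripper is mounted at the origin on the work surface. World frame = base frame: x ahead of the robot, y to its left, z up, the work surface at z = 0. Lengths are in m, angles in rad, forces in N, time in s.
With the tool pointing down it reaches from about 0.275 to 0.775 m from the base axis. Payload 14.6 kg.
Tool frame: the origin (TCP) lies midway between the tips of the shut fingers; the grasp point (between the pads) lies 19 mm behind it; z points along the fingers, y is the direction in which the jaws open and shut (so a half turn about z gives the same grasp; the last joint's range is limited). The gripper opens to 85 mm and grips with 20 to 120 N. Pads are 22 mm wide; open, the fingers measure 114 mm over their backs; the gripper's body (76 mm by 85 mm) begins 54 mm behind the grasp point. The pads swing forward as they close: fully open they stand 13 mm farther back than shut.
Start: joints at [-0.155, 0.263, -0.048, 1.259, 0, 1.415], TCP at [0.525, -0, 0.231] pointing down, gripper open.
Joint ranges: [-2.65, 2.65], [-0.89, 1.7], [-1.18, 1.37], [-2.13, 2.11], [-1.35, 1.29], [-3.14, 3.14]. Speed limits (rad/s): [1.89, 1.89, 2.57, 2.79, 3.14, 3.14].

### API

Orientations are given as a 3x3 rotation matrix whose columns are the frame's x, y, z axes.
In Python, from cell import manip gives the robot as it stands.
- The arm moves only by the shell command python3 -m handwheel 'ROWS' [FORCE]. ROWS is JSON, a list that holds one entry, the list of rows, each a list of 7 numbers: the shift along the tool's x, y, z in m, then the turn, a rotation vector about the tool's x, y, z in rad, then the opening, from 0 (shut) to 1 (fully open). In form: [[[dx, dy, dz, rx, ry, rz, claw], ...]]. A call has 1 to 10 rows; each row is the pose to reach, as a shift and turn from the pose commanded when the call began, along the tool's axes at that moment; what a row does not reach only later rows make up. A row lasts 1/12 s, in which the tool goes at most 41.7 mm and 7.16 degrees, less where a joint would pass 70% of its speed; a pose out of reach is approached as far as the arm can. A call with a gripper value outside its range is refused whole. The fingers move at their own pace and stop on an object; FORCE is the grip in N (left out, the last holds). Time passes only in rows, so rows that repeat a pose let the fingers close. It gives the time, the measured TCP pose, the force and the opening at its end, in the units of the state.
- manip.state(): the state, without advancing time (a new reading comes with each control period).
- manip.read_camera(name): name is "scene" or "side" or "wrist"; returns a dict with "color" (384x512x3 uint8, blue, green, red), "range_z" (384x512 float32, m along the optical axis (not along the pixel's ray), 0 where there is no reading), "fx", "fy", "cx", "cy" (pixels), "view" (4x4, takes a point from world to camera coordinates). Camera axes: x right, y down, z forward; pixel columns grow to the right and rows downward; lengths in m; the calibration is good to about 2 mm. The wrist camera is an equidistant fisheye: a pixel r from the principal point sees the ray r / f radians off the axis. A picture is of the moment at which its call begins.
- manip.sign_off(): hands the job in, once; it reports no verdict.
The state is a dict: "time_s": time; "joints": joint angles; "qd": joint speeds; "effort": joint torques, N m; "position": TCP position; "eef_rot": TCP orientation; "force": force on the tool from outside, world axes, zero at the start; "moment": the same for the moment, N m; "finger_gap": finger opening in m.
Only numpy, scipy, OpenCV 4.12 (cv2) and the standard library are available. Lean on these libraries where they do the work, as an engineer would, in place of code of your own. Each camera call takes 0.05 s, during which the arm holds its last target.

## Working session

There is one attempt and no reset: what is moved stays moved. The work goes in short steps, Python scripts to look and compute and a shell command to move; the robot and the scene stay as the last step left them, time stands still between calls to the robot, and variables do not carry over. Pictures are saved under pics/ and viewed, and the job is handed in when it is done.

```bash
mkdir -p pics; ls; cat > h.py <<'E'
import numpy as np, cv2
from cell import manip
def snap(n,f):
    c=manip.read_camera(n); cv2.imwrite('pics/'+f,c['color']); np.savez('pics/'+f[:-4]+'.npz',**c); return c
E
python3 - <<'E'
from h import *
for n in ['scene','side','wrist']:
    c=snap(n,n+'0.png'); print(n,c['fx'],c['cx'],c['cy']); print(np.round(c['view'],4).tolist())
print(manip.state())
E
```

```text
pics
scene 427.6859409714613 249.00160259931204 193.7550047584164
[[0.8118, 0.5839, 0.0079, -0.4745], [0.4901, -0.674, -0.5528, -0.1448], [-0.3174, 0.4526, -0.8333, 1.3606], [0.0, 0.0, 0.0, 1.0]]
side 363.2056643227554 253.3481802540512 189.36125825810893
[[-0.8337, -0.5522, -0.007, 0.4986], [-0.3509, 0.5395, -0.7654, 0.2108], [0.4265, -0.6356, -0.6436, 1.1123], [0.0, 0.0, 0.0, 1.0]]
wrist 297.3186396354542 257.5066539392013 187.16800243400073
[[1.0, -0.0004, -0.0011, -0.5249], [-0.0001, -0.9646, 0.2636, -0.0348], [-0.0012, -0.2636, -0.9646, 0.3789], [0.0, 0.0, 0.0, 1.0]]
{'time_s': 0.15, 'joints': array([-1.55325611e-01,  2.63421437e-01, -4.87635140e-02,  1.25939983e+00,
       -2.40165103e-05,  1.41548373e+00]), 'qd': array([ 1.37361496e-03, -1.66999551e-03,  2.08708082e-03,  1.55272236e-03,
        9.10996898e-05,  1.17432908e-03]), 'effort': array([ 2.40502384e-03, -6.37823009e+01,  3.84648621e+01,  1.05481912e-02,
       -5.52052688e-05,  6.25772100e-05]), 'position': array([5.24800684e-01, 5.60107136e-06, 2.30941360e-01]), 'eef_rot': array([[ 1.30384529e-05,  9.99999694e-01, -7.82679824e-04],
       [ 9.99999995e-01, -1.29615598e-05,  9.82482562e-05],
       [ 9.82380813e-05, -7.82681102e-04, -9.99999689e-01]]), 'force': array([-0.83538498, -0.55014834, -0.26675661]), 'moment': array([ 0.01727244,  0.0330487 , -0.00220227]), 'finger_gap': 0.08487341723554347}
```

View pics/scene0.png

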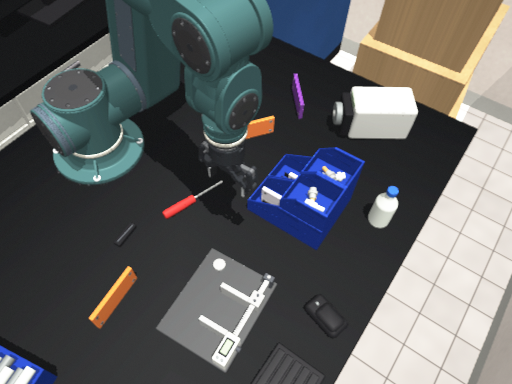

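View pics/side0.png

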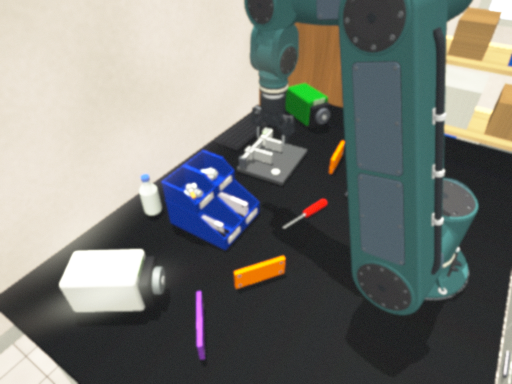

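View pics/wrist0.png

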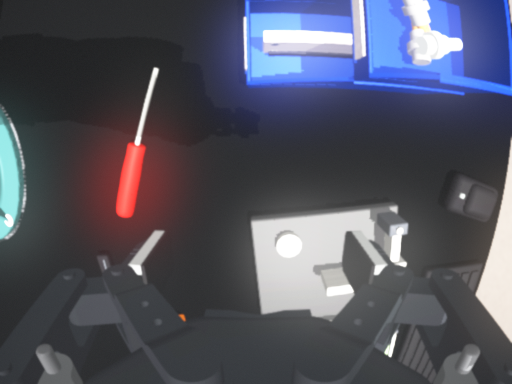

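```bash
python3 - <<'E'
import cv2,numpy as np
a=cv2.imread('pics/scene0.png');b=cv2.imread('pics/side0.png')
A=cv2.resize(a[140:250,240:380],None,fx=5,fy=5,interpolation=3)
cv2.imwrite('pics/a.png',A)
cv2.imwrite('pics/b.png',cv2.resize(b[145:250,150:270],None,fx=5.5,fy=5.5,interpolation=3))
cv2.imwrite('pics/c.png',cv2.resize(a[240:370,150:290],None,fx=4.5,fy=4.5,interpolation=3))
E
```

```text
(no output)
```

View pics/a.png

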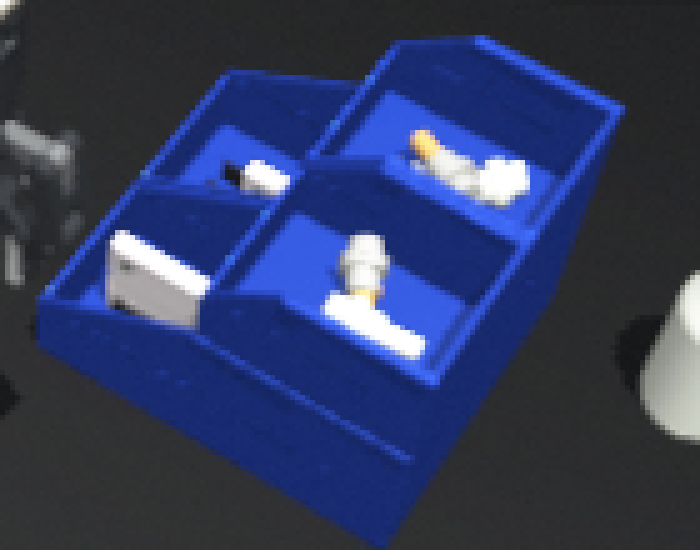

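View pics/b.png

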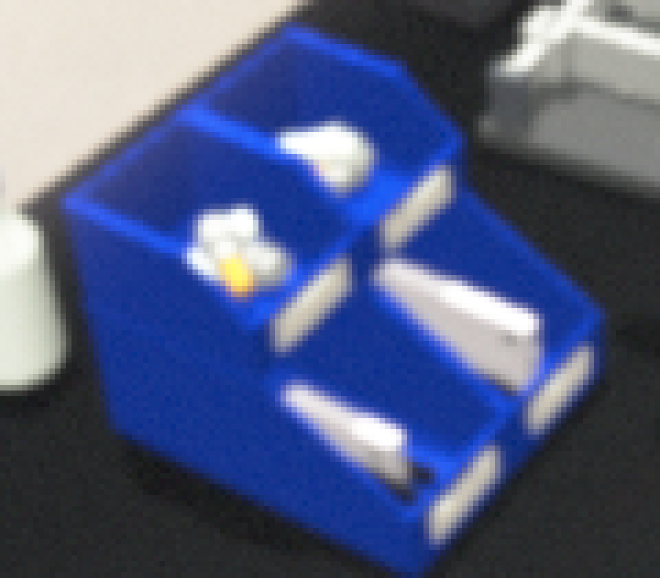

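View pics/c.png

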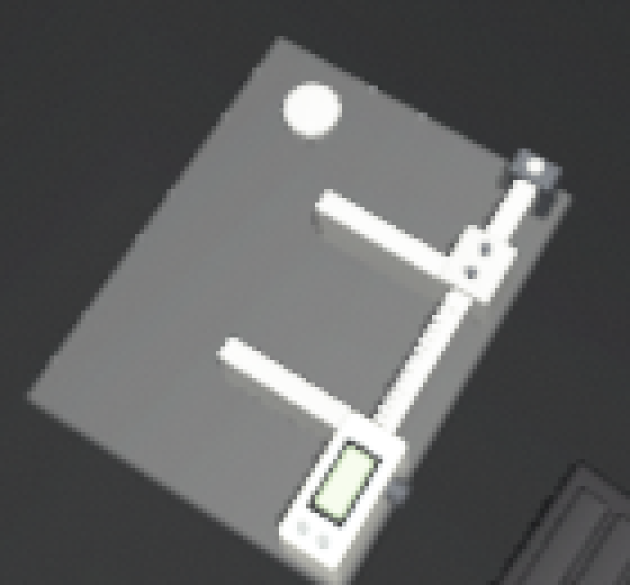

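```bash
cat >> h.py <<'E'
def load(f): return dict(np.load('pics/'+f+'.npz'))
def ray(c,u,v,fish=False):
    x=(u-c['cx'])/c['fx'];y=(v-c['cy'])/c['fy']
    if fish:
        r=np.hypot(x,y);s=np.sin(r)/r if r>1e-9 else 1;d=np.array([x*s,y*s,np.cos(r)])
    else: d=np.array([x,y,1.])
    V=c['view'];R=V[:3,:3];o=-R.T@V[:3,3];return o,R.T@d
def onz(c,u,v,z,fish=False):
    o,d=ray(c,u,v,fish);return o+d*(z-o[2])/d[2]
def dep(c,u,v):
    o,d=ray(c,u,v);return o+d*c['range_z'][int(round(v)),int(round(u))]
def proj(c,P,fish=False):
    p=c['view'][:3,:3]@np.array(P)+c['view'][:3,3]
    if not fish: return np.array([c['fx']*p[0]/p[2]+c['cx'],c['fy']*p[1]/p[2]+c['cy']])
    h=np.hypot(p[0],p[1]);t=np.arctan2(h,p[2]);return np.array([c['fx']*t*p[0]/h+c['cx'],c['fy']*t*p[1]/h+c['cy']])
E
python3 - <<'E'
from h import *
np.set_printoptions(precision=4,suppress=True)
c=load('scene0')
def P(n,u,v,z,s,ox,oy):
    U=(u+.5)/s-.5+ox;V=(v+.5)/s-.5+oy
    print(n,onz(c,U,V,z),dep(c,U,V))
for n,u,v,z in [('lipR',38,298,.05),('lipL',230,72,.05),('lipmid',143,185,.05),('topRR',437,382,.18),('topRL',622,105,.18),('baseRR',380,548,0),('baseFR',38,342,0),
  ('plate front top',115,236,.069),('plate top at roof',208,288,.069),('short',250,165,.044),('short2',285,182,.044)]: P(n,u,v,z,5,240,140)
for n,u,v,z in [('c FL',278,38,.024),('c FR',30,397,.024),('c BL',572,198,.024),('disc',311,109,.036),('fj tip',325,193,.07),('fj root',445,262,.07),('mj tip',226,343,.07),('mj root',345,410,.07)]: P(n,u,v,z,4.5,150,240)
w=load('wrist0')
for n,u,v,z in [('plate f',264,41,.069),('disc',289,245,.036),('lipR',248,84,.05),('base FL',252,217,.024),('base BL',393,204,.024),('fj tipL',321,270,.07)]: print(n,onz(w,u,v,z,True))
E
```

```text
lipR [0.5109 0.093  0.05  ] [0.493  0.1181 0.0022]
lipL [0.5096 0.2926 0.05  ] [0.5106 0.2905 0.0529]
lipmid [0.5145 0.1922 0.05  ] [0.5151 0.1912 0.0517]
topRR [0.7414 0.098  0.18  ] [0.7412 0.0985 0.1791]
topRL [0.7354 0.3004 0.18  ] [0.7358 0.2984 0.1823]
baseRR [0.7389 0.0974 0.    ] [ 0.7389  0.0975 -0.0002]
baseFR [0.51   0.0947 0.    ] [ 0.5099  0.0947 -0.0002]
plate front top [0.5287 0.142  0.069 ] [0.5282 0.1428 0.0675]
plate top at roof [0.5901 0.1436 0.069 ] [0.6131 0.0989 0.1452]
short [0.555 0.245 0.044] [0.5555 0.2441 0.0454]
short2 [0.5783 0.2467 0.044 ] [0.5785 0.2462 0.0447]
c FL [ 0.5148 -0.0755  0.024 ] [ 0.5059 -0.067  -0.0005]
c FR [ 0.5398 -0.3188  0.024 ] [ 0.5392 -0.3186  0.0223]
c BL [ 0.7118 -0.0564  0.024 ] [ 0.7117 -0.0562  0.0233]
disc [ 0.5626 -0.1039  0.036 ] [ 0.5622 -0.1036  0.0349]
fj tip [ 0.6098 -0.1494  0.07  ] [ 0.5975 -0.1367  0.0263]
fj root [ 0.6849 -0.1426  0.07  ] [ 0.6848 -0.1425  0.0696]
mj tip [ 0.6185 -0.2441  0.07  ] [ 0.6059 -0.2352  0.0238]
mj root [ 0.6892 -0.2354  0.07  ] [ 0.6897 -0.2359  0.0726]
plate f [0.5316 0.1359 0.069 ]
disc [ 0.5648 -0.1022  0.036 ]
lipR [0.5148 0.0922 0.05  ]
base FL [ 0.518  -0.0685  0.024 ]
base BL [ 0.7059 -0.0529  0.024 ]
fj tipL [ 0.6012 -0.1202  0.07  ]
```

Candidates in the scene image: white plate showing its tall face, near bin (272,197), and the lower white piece, far bin (292,175). The orange plates at (112,297) and (260,127) and the purple one at (298,95) are excluded by colour. My choice is (272,197), the one that rises above the lip; the crop confirms it is longer and taller than the other. Next I turn the tool and look at the caliper from above.

```bash
python3 -m handwheel '[[[-0.13,-0.025,-0.07,0,0,-1.5708,1],[-0.13,-0.025,-0.07,0,0,-1.5708,1],[-0.13,-0.025,-0.07,0,0,-1.5708,1],[-0.13,-0.025,-0.07,0,0,-1.5708,1],[-0.13,-0.025,-0.07,0,0,-1.5708,1],[-0.13,-0.025,-0.07,0,0,-1.5708,1],[-0.13,-0.025,-0.07,0,0,-1.5708,1],[-0.13,-0.025,-0.07,0,0,-1.5708,1],[-0.13,-0.025,-0.07,0,0,-1.5708,1],[-0.13,-0.025,-0.07,0,0,-1.5708,1]]]'
python3 -m handwheel '[[[0,0,0,0,0,-0.2,1],[0,0,0,0,0,-0.32,1],[0,0,0,0,0,-0.32,1],[0,0,0,0,0,-0.32,1],[0,0,0,0,0,-0.32,1]]]'
python3 - <<'E'
from h import *
np.set_printoptions(precision=4,suppress=True)
s=manip.state();print(s['joints'],s['position'],s['eef_rot'],s['time_s'])
snap('wrist','w1.png'); a=snap('side','s1.png')['color']; b=snap('scene','sc1.png')
cv2.imwrite('pics/s1c.png',cv2.resize(a[110:190,220:320],None,fx=6,fy=6,interpolation=3))
E
```

```text
time_s: 0.98
position: [0.4999, -0.13, 0.3011]
eef_rot: [[-0.943, 0.334, -0.0], [0.334, 0.943, 0.0], [0.0, 0.0, -1.0]]
force: [0.3, 0.4, -0.8]
finger_gap: 0.0855
time_s: 1.4
position: [0.4999, -0.13, 0.3011]
eef_rot: [[-1.0, 0.029, -0.0], [0.029, 1.0, 0.0], [0.0, 0.0, -1.0]]
force: [0.8, -0.3, 0.3]
finger_gap: 0.0855
[-0.4122  0.2381  0.1051  1.4382  0.     -0.3833] [ 0.4999 -0.13    0.3011] [[-0.9996  0.0289 -0.0004]
 [ 0.0289  0.9996  0.0002]
 [ 0.0004  0.0002 -1.    ]] 1.4
```

View pics/w1.png

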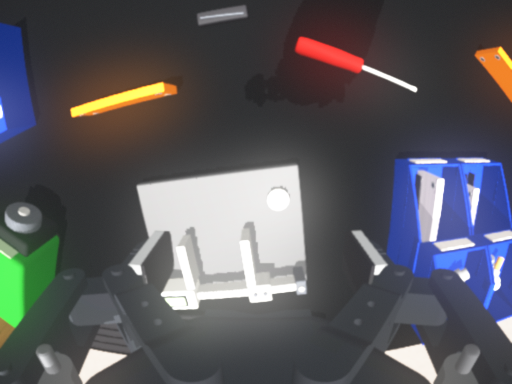

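```bash
python3 - <<'E'
import cv2
a=cv2.imread('pics/w1.png')
cv2.imwrite('pics/d.png',cv2.resize(a[155:315,130:315],None,fx=4.2,fy=3.7*4.2/4.2,interpolation=3)) if 0 else cv2.imwrite('pics/d.png',cv2.resize(a[160:310,130:315],None,fx=4,fy=4,interpolation=3))
cv2.imwrite('pics/e.png',cv2.resize(a[145:285,385:512],None,fx=4,fy=4,interpolation=3))
E
```

```text
(no output)
```

View pics/d.png

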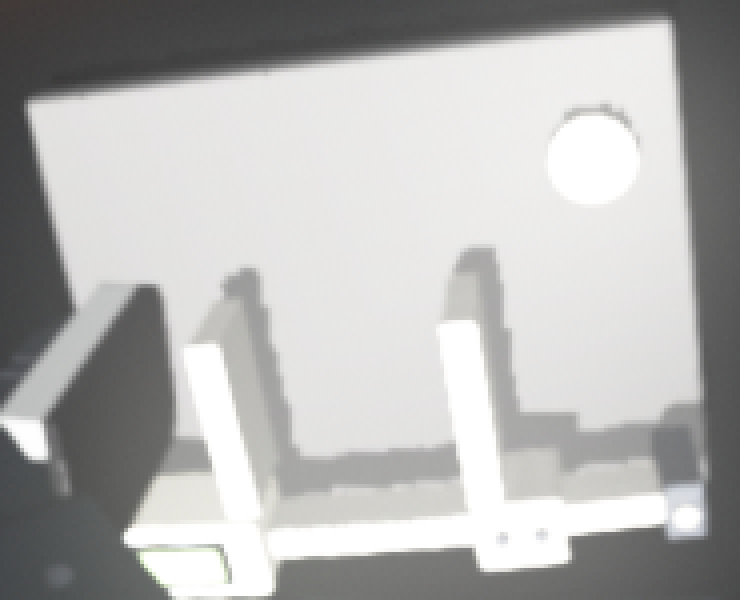

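View pics/e.png

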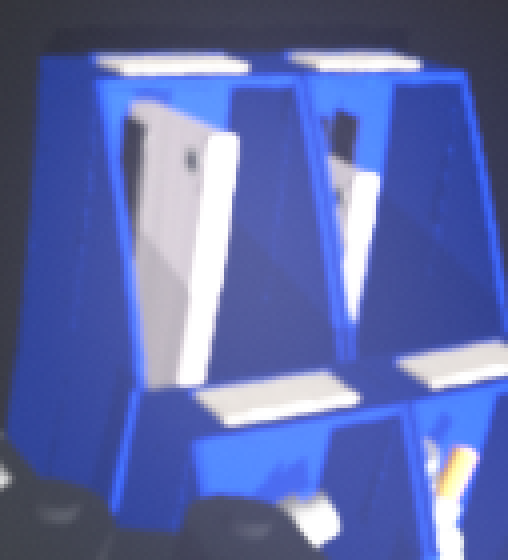

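View pics/s1c.png

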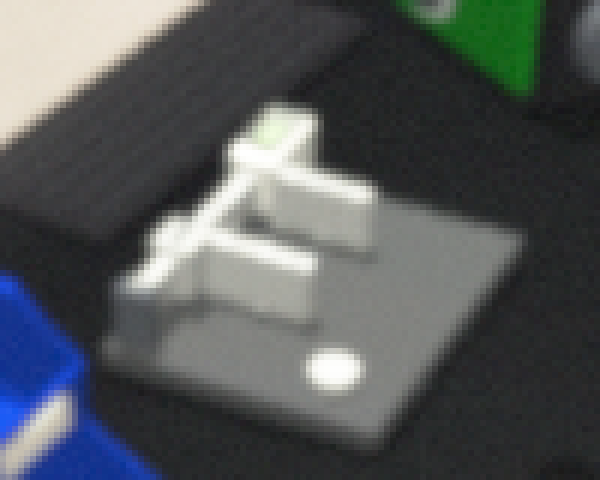

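```bash
python3 - <<'E'
from h import *
np.set_printoptions(precision=4,suppress=True)
c=load('w1'); sc=load('sc1')
def P(n,u,v,z,s,ox,oy):
    U=(u+.5)/s-.5+ox;V=(v+.5)/s-.5+oy
    p=onz(c,U,V,z,True); r=c['range_z'][int(round(V)),int(round(U))]; print(n,p,r); return p
for n,u,v,z in [('c FR',27,100,.024),('c FL',672,20,.024),('c side',705,485,.024),('disc',593,158,.036),('fjtip R',440,322,.07),('fjtip L',474,321,.07),('fjroot R',466,490,.07),('fjroot L',500,490,.07),('mjtipR',185,346,.07),('mjtipL',218,346,.07),('mjrootR',228,515,.07),('mjrootL',259,500,.07)]: P(n,u,v,z,4,130,160)
print()
for n,u,v,z in [('lip FR',42,57,.05),('lip in R',97,80,.05),('lip in div',297,83,.05),('lip inL end',463,72,.05),('plate R top f',206,136,.069),('plate L top f',238,135,.069),('plate R top roof',178,384,.069),('plate L top roof',205,384,.069),('roofR',137,388,.105),('roof div',345,362,.105),('short Ltop',379,173,.044),('short Lrear',350,318,.044)]: P(n,u,v,z,4,385,145)
c=sc
cv2.imwrite('pics/sc1c.png',cv2.resize(sc['color'][240:370,150:290],None,fx=4.5,fy=4.5,interpolation=3))
cv2.imwrite('pics/sc1b.png',cv2.resize(sc['color'][140:250,240:380],None,fx=5,fy=5,interpolation=3))
E
```

```text
c FR [ 0.5388 -0.3195  0.024 ] 0.45747223
c FL [ 0.5163 -0.0731  0.024 ] 0.4510929
c side [ 0.7139 -0.0556  0.024 ] 0.50411665
disc [ 0.5638 -0.1032  0.036 ] 0.42646393
fjtip R [ 0.6113 -0.1588  0.07  ] 0.41297558
fjtip L [ 0.6112 -0.1469  0.07  ] 0.40849915
fjroot R [ 0.6815 -0.1529  0.07  ] 0.45272037
fjroot L [ 0.6818 -0.1403  0.07  ] 0.43433097
mjtipR [ 0.6203 -0.2516  0.07  ] 0.46176726
mjtipL [ 0.6201 -0.2392  0.07  ] 0.4125671
mjrootR [ 0.6938 -0.2453  0.07  ] 0.4285718
mjrootL [ 0.6864 -0.232   0.07  ] 0.43476263

lip FR [0.5047 0.0683 0.05  ] 0.44620833
lip in R [0.5133 0.0925 0.05  ] 0.39886114
lip in div [0.5146 0.1907 0.05  ] 0.3968053
lip inL end [0.5093 0.2932 0.05  ] 0.39602542
plate R top f [0.5307 0.1328 0.069 ] 0.3902326
plate L top f [0.5306 0.1482 0.069 ] 0.44171992
plate R top roof [0.6317 0.1373 0.069 ] 0.3712397
plate L top roof [0.6331 0.1512 0.069 ] 0.36161637
roofR [0.6125 0.0938 0.105 ] 0.37248975
roof div [0.6123 0.1943 0.105 ] 0.3712971
short Ltop [0.5554 0.2516 0.044 ] 0.45532745
short Lrear [0.6225 0.2494 0.044 ] 0.37575164
```

View pics/sc1c.png

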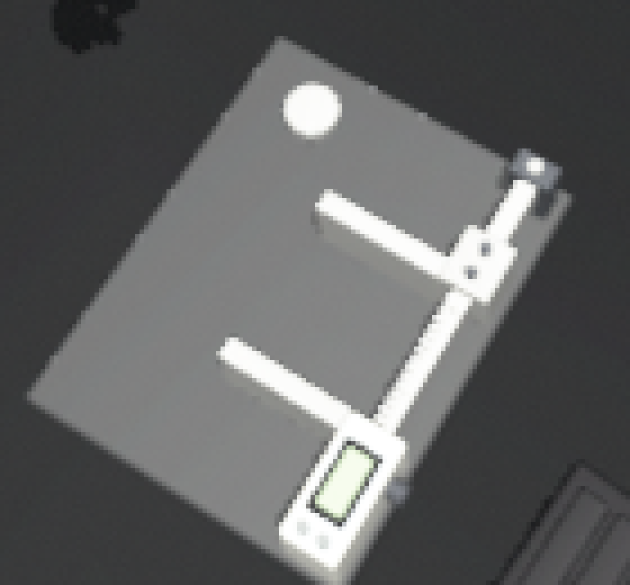

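View pics/sc1b.png

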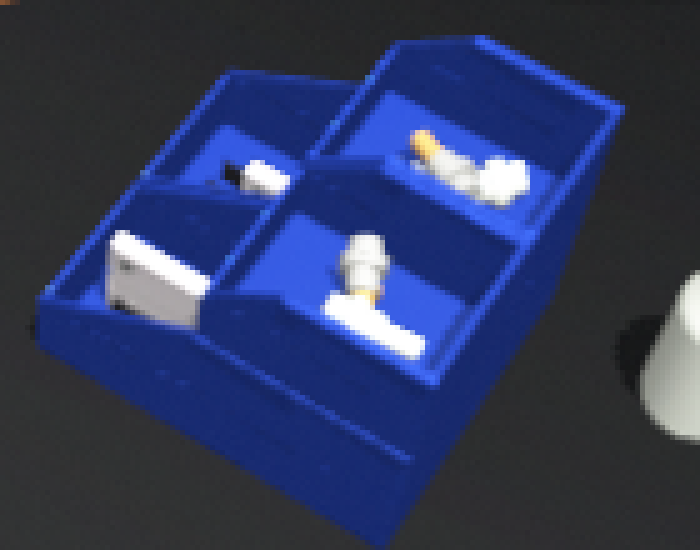

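The wrist view shows the caliper base corners at (137,185) and (298,165), the fixed jaw tip at (244,240), the moving jaw tip at (180,246) and the disc at (278,199). The bins are on the right, with the long plate at (438,180) in the −y bin. I compute the leaned pre-grasp next.

```bash
cat >> h.py <<'E'
from scipy.spatial.transform import Rotation as Ro
np.set_printoptions(precision=4,suppress=True)
def tool(yaw,lean):
    "tool x towards -x of heading, leaning back by lean"
    h=np.array([np.cos(yaw),np.sin(yaw),0]);z=np.sin(lean)*h-np.array([0,0,np.cos(lean)])
    y=np.array([-np.sin(yaw),np.cos(yaw),0]);x=np.cross(y,z);return np.array([x,y,z]).T
def go(p,R):
    s=manip.state();R0=s['eef_rot'];
    print('shift',R0.T@(np.array(p)-s['position']),'rot',Ro.from_matrix(R0.T@R).as_rotvec())
E
python3 - <<'E'
from h import *
go([.498,.1415,.15],tool(.02,np.deg2rad(40)))
E
```

```text
shift [0.0097 0.2713 0.1512] rot [-0.0168 -0.6981 -0.0464]
```

```bash
python3 -m handwheel '[[[0.01,0.271,0.151,-0.0168,-0.698,-0.0464,0.4],[0.01,0.271,0.151,-0.0168,-0.698,-0.0464,0.4],[0.01,0.271,0.151,-0.0168,-0.698,-0.0464,0.4],[0.01,0.271,0.151,-0.0168,-0.698,-0.0464,0.4],[0.01,0.271,0.151,-0.0168,-0.698,-0.0464,0.4],[0.01,0.271,0.151,-0.0168,-0.698,-0.0464,0.4],[0.01,0.271,0.151,-0.0168,-0.698,-0.0464,0.4],[0.01,0.271,0.151,-0.0168,-0.698,-0.0464,0.4],[0.01,0.271,0.151,-0.0168,-0.698,-0.0464,0.4],[0.01,0.271,0.151,-0.0168,-0.698,-0.0464,0.4]]]'
python3 - <<'E'
from h import *
s=manip.state();print(s['joints'],s['position'],s['eef_rot'],s['time_s'])
snap('wrist','w2.png')
E
```

```text
time_s: 2.38
position: [0.495, 0.1421, 0.1493]
eef_rot: [[-0.765, -0.02, 0.644], [-0.014, 1.0, 0.014], [-0.644, 0.002, -0.765]]
force: [0.9, -1.0, -0.6]
finger_gap: 0.0345
[ 0.1768 -0.0346 -0.9645 -0.0533 -0.0996  0.1214] [0.495  0.1421 0.1493] [[-0.7646 -0.0199  0.6442]
 [-0.0142  0.9998  0.0141]
 [-0.6444  0.0016 -0.7647]] 2.3833
```

View pics/w2.png

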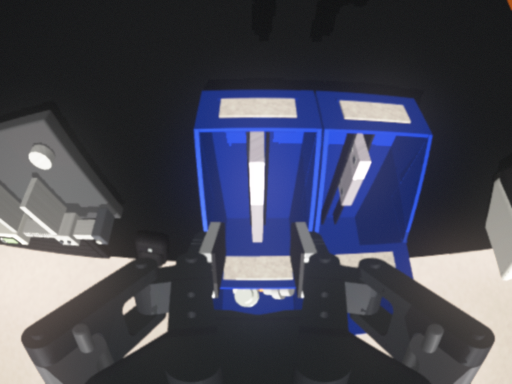

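```bash
python3 - <<'E'
from h import *
c=load('w2')
cv2.imwrite('pics/f.png',cv2.resize(c['color'][85:255,190:330],None,fx=4.2,fy=3.5*1.2,interpolation=3) if 0 else cv2.resize(c['color'][85:255,190:330],None,fx=3.5,fy=3.5,interpolation=3))
E
```

```text
(no output)
```

View pics/f.png

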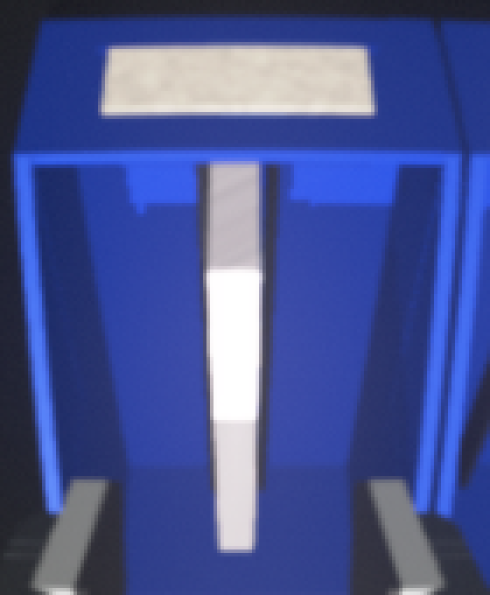

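```bash
python3 - <<'E'
from h import *
c=load('w2')
for n,u,v,z in [('pf L',207,269,.069),('pf R',262,269,.069),('pr L',217,550,.069),('pr R',254,550,.069),('lip out L',14,151,.05),('lip out R',468,151,.05),('lip in L',35,165,.05),('lip in R',440,165,.05),('roof L',48,510,.105),('roof R',445,512,.105)]:
    print(n,onz(c,(u+.5)/3.5-.5+190,(v+.5)/3.5-.5+85,z,True))
E
```

```text
pf L [0.5307 0.1356 0.069 ]
pf R [0.5305 0.1478 0.069 ]
pr L [0.6815 0.1382 0.069 ]
pr R [0.6812 0.1509 0.069 ]
lip out L [0.5126 0.0922 0.05  ]
lip out R [0.5106 0.1934 0.05  ]
lip in L [0.5171 0.0964 0.05  ]
lip in R [0.5154 0.1877 0.05  ]
roof L [0.579  0.0971 0.105 ]
roof R [0.5787 0.1941 0.105 ]
```

Plate located: front end (.5306,.1417), rear (.6813,.1445), yaw .019, length 150.7 mm, so it is the long one. I move to pre-grasp, then in along the tool axis.

```bash
python3 - <<'E'
from h import *
R=tool(.0186,np.deg2rad(40))
go([.50,.141,.115],R);go([.562,.1423,.0395],R)
E
```

```text
shift [ 0.0153 -0.006   0.0281] rot [ 0.0056 -0.0028  0.0035]
shift [ 0.016  -0.0064  0.1258] rot [ 0.0056 -0.0028  0.0035]
```

```bash
python3 - <<'E'
from h import *
s=manip.state();print(s['time_s'],s['position'],s['eef_rot'],s['joints'],s['qd'])
E
```

```text
2.4333 [0.4936 0.1467 0.1464] [[-0.7676 -0.0249  0.6404]
 [-0.0178  0.9997  0.0175]
 [-0.6406  0.002  -0.7678]] [ 0.1879 -0.0285 -0.9648 -0.0544 -0.1027  0.1269] [-0.1205 -0.0383  0.0676  0.1529  0.1199 -0.1619]
```

```bash
python3 -m handwheel '[[[0,0,0,0,0,0,0.4],[0,0,0,0,0,0,0.4],[0,0,0,0,0,0,0.4]]]'
python3 - <<'E'
from h import *
R=tool(.0186,np.deg2rad(40))
s=manip.state();print(s['qd'])
go([.50,.141,.115],R);go([.562,.1423,.0395],R)
snap('wrist','w3.png')
E
```

```text
time_s: 2.68
position: [0.4977, 0.1406, 0.1509]
eef_rot: [[-0.765, -0.021, 0.643], [-0.016, 1.0, 0.014], [-0.643, 0.0, -0.766]]
force: [-0.5, -0.0, 0.3]
finger_gap: 0.0338
[-0.0203 -0.0057  0.0014 -0.0008 -0.0013  0.0001]
shift [0.0214 0.0003 0.029 ] rot [0.0017 0.0008 0.0015]
shift [0.0225 0.0003 0.1267] rot [0.0017 0.0008 0.0015]
```

View pics/w3.png

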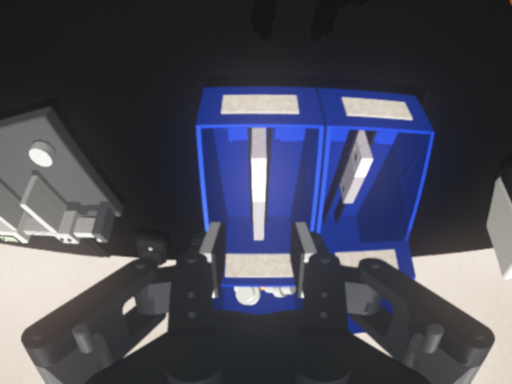

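```bash
python3 - <<'E'
from h import *
c=load('w3');g=cv2.cvtColor(c['color'],cv2.COLOR_BGR2GRAY)
for v in (170,180,190,230):
    r=g[v,240:280].astype(int);print(v,r.tolist())
print(g[150:250,259].tolist())
E
```

```text
170 [88, 89, 90, 91, 91, 92, 93, 93, 91, 85, 95, 184, 252, 254, 254, 254, 255, 255, 255, 255, 255, 255, 255, 255, 254, 250, 171, 90, 83, 88, 94, 97, 94, 94, 94, 95, 95, 93, 93, 94]
180 [89, 91, 91, 92, 92, 92, 94, 95, 93, 86, 89, 178, 251, 254, 254, 255, 255, 255, 255, 255, 255, 255, 255, 255, 254, 248, 163, 90, 86, 92, 97, 97, 97, 97, 96, 95, 95, 95, 95, 94]
190 [89, 90, 90, 91, 92, 93, 92, 94, 93, 91, 87, 134, 232, 254, 254, 255, 255, 255, 255, 255, 255, 255, 255, 254, 253, 202, 106, 84, 88, 94, 96, 96, 96, 97, 96, 95, 95, 95, 95, 93]
230 [74, 75, 74, 75, 75, 75, 76, 77, 77, 77, 76, 78, 99, 159, 213, 223, 223, 223, 223, 223, 222, 223, 220, 199, 126, 82, 77, 79, 79, 78, 77, 80, 78, 78, 77, 76, 77, 77, 77, 76]
[192, 192, 195, 194, 193, 192, 195, 212, 244, 254, 255, 255, 255, 255, 255, 255, 255, 255, 255, 255, 255, 255, 255, 255, 255, 255, 255, 255, 255, 255, 255, 255, 255, 255, 255, 255, 255, 255, 255, 255, 255, 255, 255, 255, 255, 255, 255, 255, 255, 255, 255, 253, 240, 229, 228, 227, 228, 228, 228, 226, 227, 226, 227, 226, 226, 226, 226, 226, 226, 225, 225, 225, 224, 224, 224, 224, 224, 224, 223, 223, 223, 222, 223, 222, 222, 222, 222, 222, 220, 209, 148, 93, 77, 76, 76, 74, 76, 76, 76, 76]
```

```bash
python3 - <<'E'
from h import *
c=load('w3')
print(onz(c,258.5,157.4,.069,True),onz(c,258.4,230,.069,True),onz(c,258.4,240,.069,True))
print(c['view'][:3,:3].T@-c['view'][:3,3])
E
python3 -m handwheel '[[[0.0215,0,0.029,0,0,0,0.4],[0.0215,0,0.029,0,0,0,0.4],[0.022,0,0.055,0,0,0,0.4],[0.022,0,0.08,0,0,0,0.4],[0.0225,0,0.1,0,0,0,0.4],[0.0225,0,0.115,0,0,0,0.4],[0.0225,0,0.1267,0,0,0,0.4],[0.0225,0,0.1267,0,0,0,0.4],[0.0225,0,0.1267,0,0,0,0.4]]]'
python3 - <<'E'
from h import *
s=manip.state();print(s['joints'],s['position'])
a=snap('wrist','w4.png');b=snap('side','s4.png')
cv2.imwrite('pics/s4c.png',cv2.resize(b['color'][100:250,130:280],None,fx=4,fy=4,interpolation=3))
E
```

```text
[0.5302 0.1415 0.069 ] [0.6548 0.1442 0.069 ] [0.6819 0.1449 0.069 ]
[0.3556 0.1372 0.2179]
time_s: 3.48
position: [0.5615, 0.1417, 0.0391]
eef_rot: [[-0.767, -0.02, 0.642], [-0.016, 1.0, 0.013], [-0.642, -0.0, -0.767]]
force: [-0.8, -0.3, -0.4]
finger_gap: 0.0343
[ 0.1467  0.3041 -1.043  -0.4695 -0.081   0.0969] [0.5615 0.1417 0.0391]
```

View pics/w4.png

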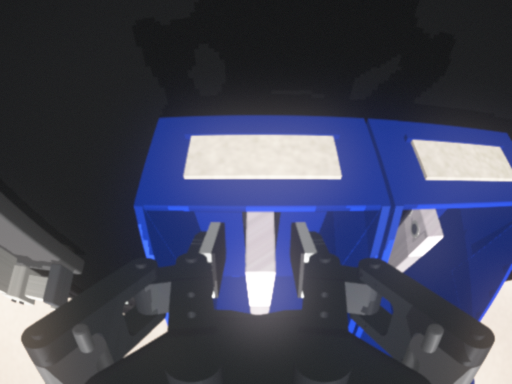

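View pics/s4c.png

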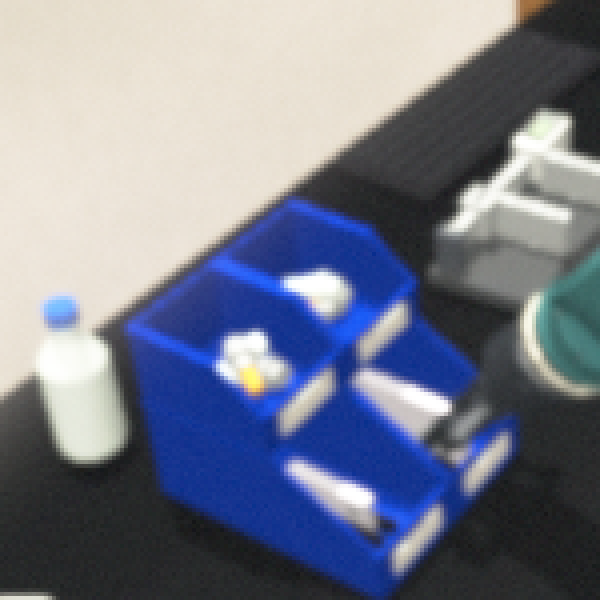

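Fingers straddle the plate, which sits at x≈260 px against a finger midline of 257. Closing now.

```bash
python3 -m handwheel '[[[0,0,0,0,0,0,0.3],[0,0,0,0,0,0,0.2],[0,0,0,0,0,0,0.1],[0,0,0,0,0,0,0],[0,0,0,0,0,0,0],[0,0,0,0,0,0,0],[0,0,0,0,0,0,0],[0,0,0,0,0,0,0]]]' 90
python3 - <<'E'
from h import *
s=manip.state();print(s['position'],s['force'],s['finger_gap'])
R0=s['eef_rot'];
# pivot about rear bottom corner, in world; print shift/rot rows for tilt angles
yaw=.0186;h=np.array([np.cos(yaw),np.sin(yaw),0]);n=np.array([-np.sin(yaw),np.cos(yaw),0])
piv=np.array([.6812,.1447,.004])
for d in range(2,21,2):
    Q=Ro.from_rotvec(np.deg2rad(d)*n).as_matrix()   # +rot about y: -x end goes up
    p=piv+Q@(s['position']-piv)+[0,0,min(.002,.0005*d)]
    print(d,np.round(R0.T@(p-s['position']),4),np.round(Ro.from_matrix(R0.T@Q@R0).as_rotvec(),4),p)
E
```

```text
time_s: 4.25
position: [0.5614, 0.1427, 0.0397]
eef_rot: [[-0.765, -0.022, 0.644], [-0.017, 1.0, 0.014], [-0.644, -0.0, -0.765]]
force: [-6.1, -1.0, 11.3]
finger_gap: 0.0107
[0.5614 0.1427 0.0397] [-6.1315 -0.9685 11.3453] 0.010709927020824458
2 [-0.0043 -0.     -0.0031] [-0.0001  0.0349  0.0001] [0.5627 0.1427 0.0448]
4 [-0.0087 -0.     -0.0061] [-0.0002  0.0698  0.0002] [0.5641 0.1427 0.0499]
6 [-0.0126 -0.     -0.0081] [-0.0003  0.1047  0.0002] [0.5657 0.1427 0.054 ]
8 [-0.0165 -0.     -0.0101] [-0.0004  0.1396  0.0003] [0.5675 0.1428 0.058 ]
10 [-0.0205 -0.     -0.0119] [-0.0005  0.1745  0.0004] [0.5694 0.1428 0.0619]
12 [-0.0245 -0.     -0.0135] [-0.0006  0.2094  0.0005] [0.5714 0.1429 0.0658]
14 [-0.0286 -0.     -0.0151] [-0.0007  0.2443  0.0005] [0.5736 0.1429 0.0696]
16 [-0.0327 -0.0001 -0.0164] [-0.0008  0.2793  0.0006] [0.5758 0.1429 0.0733]
18 [-0.0369 -0.0001 -0.0177] [-0.0009  0.3142  0.0007] [0.5782 0.143  0.077 ]
20 [-0.0412 -0.0001 -0.0187] [-0.001   0.3491  0.0008] [0.5808 0.143  0.0805]
```

```bash
python3 -m handwheel '[[[-0.0043,0,-0.0031,0,0.035,0,0],[-0.0087,0,-0.0061,0,0.07,0,0],[-0.0126,0,-0.0081,0,0.105,0,0],[-0.0165,0,-0.0101,0,0.14,0,0],[-0.0205,0,-0.0119,0,0.1745,0,0],[-0.0245,0,-0.0135,0,0.209,0,0],[-0.0286,0,-0.0151,0,0.244,0,0],[-0.0327,0,-0.0164,0,0.279,0,0],[-0.0369,0,-0.0177,0,0.314,0,0],[-0.0369,0,-0.0177,0,0.314,0,0]]]'
python3 - <<'E'
from h import *
s=manip.state();print(s['joints'])
a=snap('wrist','w5.png');b=snap('side','s5.png');d=snap('scene','sc5.png')
cv2.imwrite('pics/s5c.png',cv2.resize(b['color'][100:250,130:280],None,fx=4,fy=4,interpolation=3))
cv2.imwrite('pics/sc5c.png',cv2.resize(d['color'][110:250,220:380],None,fx=4,fy=4,interpolation=3))
E
```

```text
time_s: 5.08
position: [0.5795, 0.143, 0.0772]
eef_rot: [[-0.927, -0.022, 0.375], [-0.02, 1.0, 0.008], [-0.375, 0.0, -0.927]]
force: [0.4, -0.6, -2.9]
finger_gap: 0.0111
[ 0.1239  0.2718 -0.5935  0.323  -0.0381  0.0946]
```

View pics/w5.png

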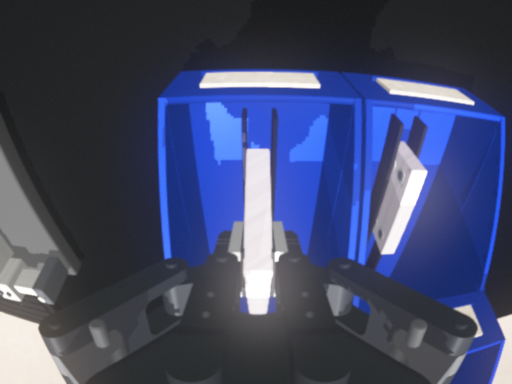

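View pics/s5c.png

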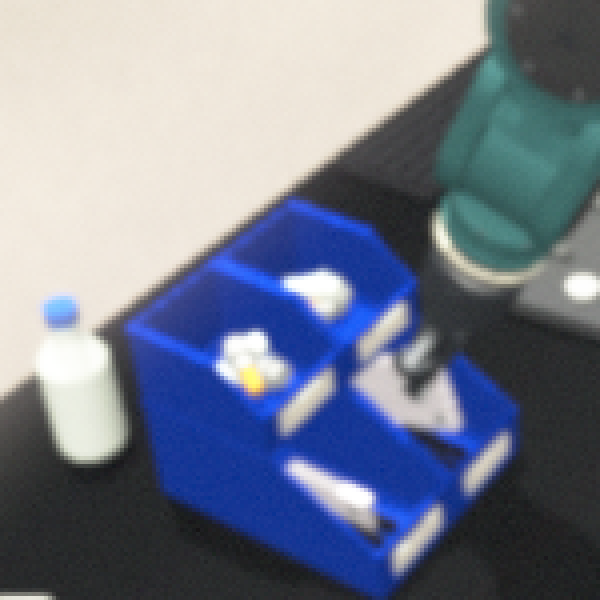

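View pics/sc5c.png

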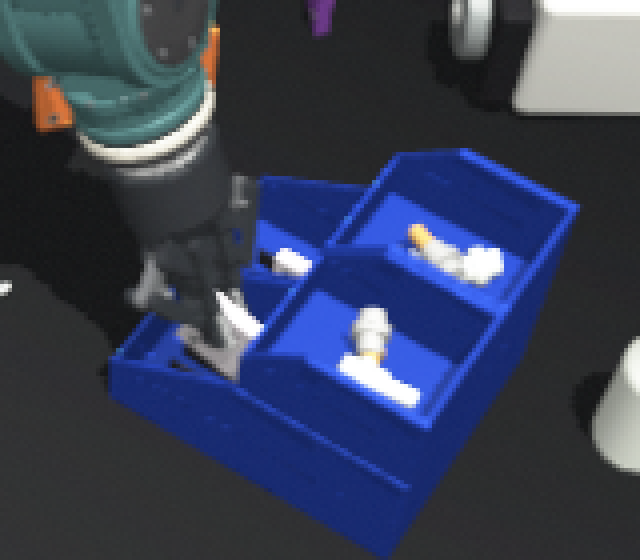

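```bash
python3 - <<'E'
from h import *
c=load('w5')
yaw=.0186;n=np.array([-np.sin(yaw),np.cos(yaw),0])
piv=np.array([.6812,.1447,.004])
for d in (16,18,20):
    Q=Ro.from_rotvec(np.deg2rad(d)*n).as_matrix()
    f=lambda P:piv+Q@(np.array(P)-piv)+[0,0,.002]
    print(d,[proj(c,f(P),True) for P in ([.5306,.1417,.069],[.5306,.1417,.004],[.681,.1445,.069])],f([.5306,.1417,.004]))
E
```

```text
16 [array([258.0573, 253.2023]), array([258.0823, 136.3605]), array([257.2971, 323.4644])] [0.5364 0.1418 0.0475]
18 [array([258.0253, 267.7658]), array([258.0818, 143.5973]), array([257.2919, 323.8933])] [0.538  0.1418 0.0525]
20 [array([257.9907, 282.1906]), array([258.0794, 151.4381]), array([257.2869, 324.2274])] [0.5397 0.1419 0.0575]
```

```bash
python3 - <<'E'
from h import *
s=manip.state();R0=s['eef_rot'];print(s['position'],s['qd'])
yaw=.0186;t=np.deg2rad(18.3)
u=np.array([-np.cos(yaw)*np.cos(t),-np.sin(yaw)*np.cos(t),np.sin(t)])
print(R0.T@(u*.09)); print(R0.T@(u*.09+np.array([-.13,-.0024,.10])))
E
```

```text
[0.5773 0.1429 0.0754] [ 0.0016 -0.0027 -0.0155  0.0004 -0.0002  0.0025]
[ 0.0686  0.0003 -0.0582]
[ 0.1518  0.0008 -0.1996]
```

```bash
python3 -m handwheel '[[[0.006,0,-0.007,0,0,0,0],[0.0137,0,-0.0132,0,0,0,0],[0.0206,0,-0.019,0,0,0,0],[0.029,0,-0.026,0,0,0,0],[0.037,0,-0.033,0,0,0,0],[0.045,0,-0.04,0,0,0,0],[0.053,0,-0.047,0,0,0,0],[0.061,0,-0.0535,0,0,0,0],[0.068,0,-0.06,0,0,0,0],[0.068,0,-0.06,0,0,0,0]]]'
python3 - <<'E'
from h import *
s=manip.state();print(s['joints'],s['force'])
a=snap('wrist','w6.png');d=snap('scene','sc6.png')
cv2.imwrite('pics/sc6c.png',cv2.resize(d['color'][110:250,200:360],None,fx=4,fy=4,interpolation=3))
R0=s['eef_rot'];print(R0.T@np.array([-.07,-.0013,.09]))
E
```

```text
time_s: 6.07
position: [0.491, 0.1411, 0.1067]
eef_rot: [[-0.927, -0.022, 0.375], [-0.021, 1.0, 0.008], [-0.375, -0.0, -0.927]]
force: [0.9, -0.3, -4.2]
finger_gap: 0.0107
[ 0.1464  0.1041 -0.7212  0.3642 -0.0464  0.115 ] [ 0.9179 -0.3245 -4.2033]
[ 0.0312  0.0003 -0.1097]
```

View pics/w6.png

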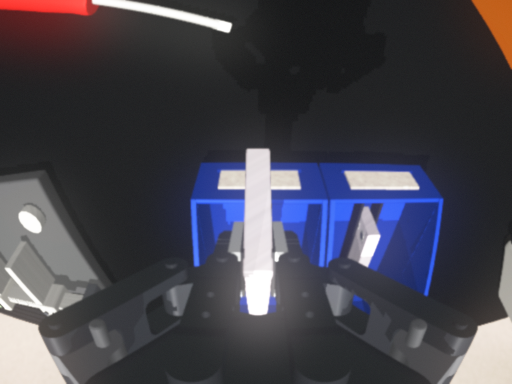

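View pics/sc6c.png

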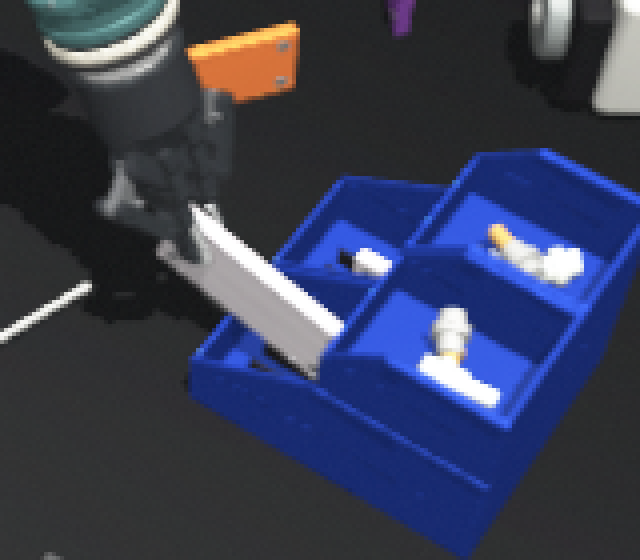

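```bash
python3 -m handwheel '[[[0.016,0,-0.014,0,0,0,0],[0.032,0,-0.028,0,0,0,0],[0.034,0,-0.05,0,0,0,0],[0.033,0,-0.08,0,0,0,0],[0.0312,0,-0.11,0,0,0,0],[0.0312,0,-0.11,0,0,0,0]]]'
python3 - <<'E'
from h import *
s=manip.state();print(s['joints'],s['position'],s['force'])
d=snap('scene','sc7.png')
cv2.imwrite('pics/sc7c.png',cv2.resize(d['color'][90:250,180:360],None,fx=3.5,fy=3.5,interpolation=3))
# target over caliper
O=np.array([.6263,-.1875,0]);yw=.092
h=np.array([np.cos(yw),np.sin(yw),0]);l=np.array([-np.sin(yw),np.cos(yw),0])
# plate in tool frame: grasp geometry from pick: tcp (.5614,.1427,.0397), plate centre
R1=tool(.0186,np.deg2rad(40)); off=R1.T@(np.array([.6059,.1431,.0365])-np.array([.5614,.1427,.0397])); print('off',off)
R=tool(yw,np.deg2rad(40))
for z in (.14,.0585):
    c=O-.020*h+.016*l; c[2]=z
    p=c-R@off; print(p); go(p,R)
E
```

```text
time_s: 6.67
position: [0.4239, 0.14, 0.2014]
eef_rot: [[-0.924, -0.022, 0.381], [-0.02, 1.0, 0.009], [-0.381, 0.001, -0.925]]
force: [1.8, -0.0, -3.8]
finger_gap: 0.0108
[ 0.1723 -0.1084 -0.6387  0.6536 -0.0561  0.1392] [0.4239 0.14   0.2014] [ 1.8405 -0.0337 -3.7626]
off [-0.032  -0.0004  0.0311]
[ 0.5606 -0.1771  0.1432]
shift [-0.0986 -0.3199  0.1006] rot [-0.0357 -0.3088 -0.0603]
[ 0.5606 -0.1771  0.0617]
shift [-0.0677 -0.32    0.176 ] rot [-0.0357 -0.3088 -0.0603]
```

View pics/sc7c.png

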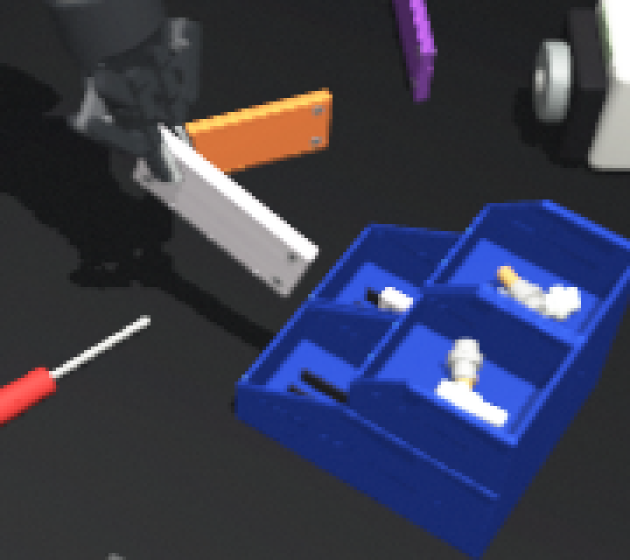

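```bash
python3 -m handwheel '[[[0,-0.02,0,0,-0.01,0,0],[-0.005,-0.05,0,-0.003,-0.04,-0.006,0],[-0.01,-0.085,0.005,-0.007,-0.07,-0.012,0],[-0.02,-0.12,0.01,-0.012,-0.11,-0.02,0],[-0.03,-0.155,0.02,-0.017,-0.15,-0.028,0],[-0.04,-0.19,0.03,-0.021,-0.19,-0.036,0],[-0.055,-0.225,0.04,-0.025,-0.22,-0.042,0],[-0.07,-0.26,0.055,-0.029,-0.25,-0.05,0],[-0.09,-0.295,0.07,-0.033,-0.28,-0.055,0],[-0.107,-0.32,0.08,-0.0357,-0.309,-0.06,0]]]'
python3 -m handwheel '[[[0,0,0,0,0,0,0],[0,0,0,0,0,0,0],[0,0,0,0,0,0,0],[0,0,0,0,0,0,0],[0,0,0,0,0,0,0]]]'
python3 - <<'E'
from h import *
s=manip.state();print(s['joints'],s['position'],s['force'],s['time_s'])
d=snap('scene','sc8.png');a=snap('wrist','w8.png');b=snap('side','s8.png')
cv2.imwrite('pics/sc8c.png',cv2.resize(d['color'][200:370,130:300],None,fx=3.5,fy=3.5,interpolation=3))
cv2.imwrite('pics/s8c.png',cv2.resize(b['color'][90:200,210:330],None,fx=5,fy=5,interpolation=3))
E
```

```text
time_s: 7.55
position: [0.5592, -0.181, 0.16]
eef_rot: [[-0.766, -0.089, 0.636], [-0.068, 0.996, 0.057], [-0.639, 0.0, -0.769]]
force: [1.1, 0.7, -2.7]
finger_gap: 0.011
time_s: 7.97
position: [0.5585, -0.1767, 0.1623]
eef_rot: [[-0.766, -0.092, 0.636], [-0.071, 0.996, 0.059], [-0.639, -0.0, -0.769]]
force: [0.7, 0.5, -3.2]
finger_gap: 0.0109
[-0.6672  0.0963 -0.7284  0.204   0.4554 -0.6311] [ 0.5585 -0.1767  0.1623] [ 0.6554  0.5397 -3.2072] 7.9667
```

View pics/sc8c.png

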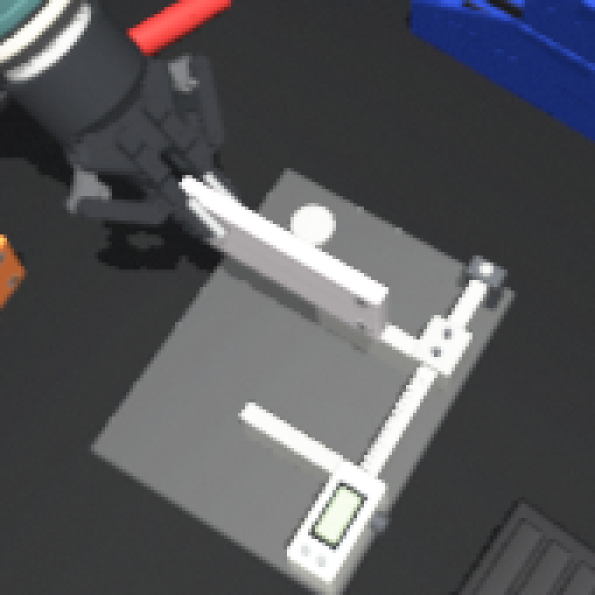

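View pics/w8.png

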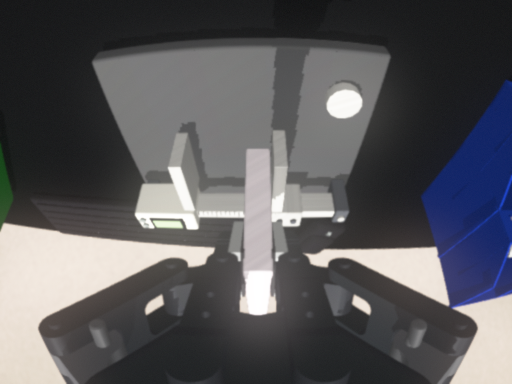

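View pics/s8c.png

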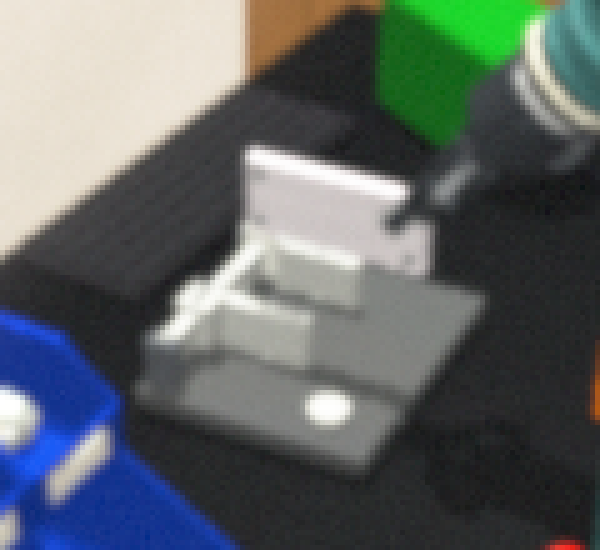

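```bash
python3 - <<'E'
from h import *
c=load('w8')
cv2.imwrite('pics/g.png',cv2.resize(c['color'][35:245,90:395],None,fx=2.6,fy=2.6,interpolation=3))
d=load('sc8')
# plate top by depth: top face pixels; print depth points along the top face line
for u,v in [(200,188),(230,212),(260,225),(290,240),(320,258),(350,275),(375,289)]:
    U=(u+.5)/3.5-.5+130;V=(v+.5)/3.5-.5+200
    print(U,V,dep(d,U,V))
E
```

```text
186.78571428571428 253.35714285714286 [ 0.539  -0.1761  0.1909]
195.35714285714286 260.2142857142857 [ 0.5657 -0.1783  0.1927]
203.92857142857144 263.92857142857144 [ 0.5867 -0.1743  0.1933]
212.5 268.2142857142857 [ 0.6071 -0.1702  0.1901]
221.07142857142856 273.3571428571429 [ 0.6305 -0.1697  0.1934]
229.64285714285714 278.2142857142857 [ 0.6521 -0.1677  0.1931]
236.78571428571428 282.2142857142857 [ 0.6688 -0.1646  0.1886]
```

View pics/g.png

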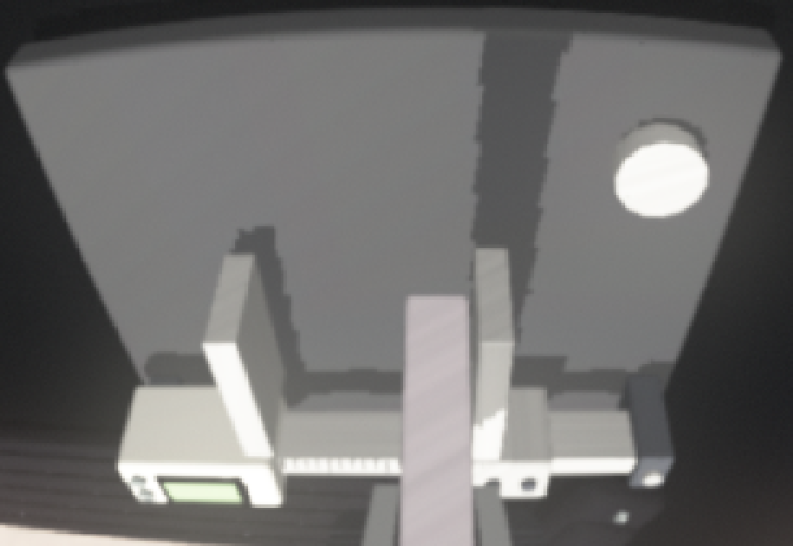

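```bash
python3 - <<'E'
from h import *
c=load('w8')
D={}
for n,u,v,z in [('FR',7,72,.024),('FL',781,58,.024),('fj R',478,341,.07),('fj L',513,341,.07),('mj R',204,344,.07),('mj L',239,344,.07),('mjrootR',246,457,.07),('mjrootL',272,457,.07),('disc',661,180,.036),('fjbotR',476,250,.026),('mjbotL',253,255,.026)]:
    D[n]=p=onz(c,(u+.5)/2.6-.5+90,(v+.5)/2.6-.5+35,z,True);print(n,p)
def fit(loc,names):
    L=np.array(loc);W=np.array([D[n][:2] for n in names]);lc=L.mean(0);wc=W.mean(0)
    H=(L-lc).T@(W-wc);a=np.arctan2(H[0,1]-H[1,0],H[0,0]+H[1,1]);R=np.array([[np.cos(a),-np.sin(a)],[np.sin(a),np.cos(a)]])
    O=wc-R@lc;print('yaw',a,'O',O,'res',W-(L@R.T+O));return a,O
fit([[-.1,-.125],[-.1,.125],[-.011,.030],[-.011,.042]],['FR','FL','fj R','fj L'])
E
```

```text
FR [ 0.5406 -0.3193  0.024 ]
FL [ 0.5174 -0.0735  0.024 ]
fj R [ 0.6122 -0.1588  0.07  ]
fj L [ 0.6111 -0.1473  0.07  ]
mj R [ 0.6216 -0.2509  0.07  ]
mj L [ 0.6207 -0.2385  0.07  ]
mjrootR [ 0.6963 -0.2446  0.07  ]
mjrootL [ 0.695  -0.2334  0.07  ]
disc [ 0.5643 -0.1035  0.036 ]
fjbotR [ 0.6132 -0.1579  0.026 ]
mjbotL [ 0.6222 -0.2405  0.026 ]
yaw 0.09494071628541603 O [ 0.6273 -0.1874] res [[ 0.001   0.002 ]
 [ 0.0015 -0.001 ]
 [-0.0013 -0.0002]
 [-0.0013 -0.0007]]
```

```bash
python3 - <<'E'
from h import *
O=np.array([.6270,-.1875,0]);yw=.091
h=np.array([np.cos(yw),np.sin(yw),0]);l=np.array([-np.sin(yw),np.cos(yw),0])
off=np.array([-.032,0,.0311]); R=tool(yw,np.deg2rad(40))
for z in (.066,.0565):
    c=O-.020*h+.016*l; c[2]=z
    p=c-R@off; print(p); go(p,R)
s=manip.state();d=s['position']+s['eef_rot']@off-O;print('now local',d@h,d@l,d[2])
print(s['eef_rot'].T@np.array([0,0,-.001]),s['force'])
E
```

```text
[ 0.5613 -0.1774  0.0693]
shift [ 0.0578 -0.0006  0.0735] rot [ 0.0004 -0.0045  0.0014]
[ 0.5613 -0.1774  0.0598]
shift [ 0.0639 -0.0006  0.0808] rot [ 0.0004 -0.0045  0.0014]
now local -0.022543492139835853 0.016724019746497776 0.15925184372669018
[0.0006 0.     0.0008] [-1.0609  0.0023 -3.526 ]
```

```bash
python3 -m handwheel '[[[0.006,0,0.008,0,-0.004,0,0],[0.016,0,0.02,0,-0.004,0,0],[0.026,0,0.033,0,-0.004,0,0],[0.036,0,0.046,0,-0.004,0,0],[0.045,0,0.057,0,-0.004,0,0],[0.052,0,0.066,0,-0.004,0,0],[0.056,0,0.071,0,-0.004,0,0],[0.058,0,0.0735,0,-0.004,0,0],[0.058,0,0.0735,0,-0.004,0,0],[0.058,0,0.0735,0,-0.004,0,0]]]'
python3 - <<'E'
from h import *
s=manip.state();print(s['joints'],s['position'],s['force'],s['time_s'])
d=snap('scene','sc9.png');a=snap('wrist','w9.png');b=snap('side','s9.png')
cv2.imwrite('pics/sc9c.png',cv2.resize(d['color'][220:370,130:290],None,fx=3.7,fy=3.7,interpolation=3))
cv2.imwrite('pics/s9c.png',cv2.resize(b['color'][90:200,210:330],None,fx=5,fy=5,interpolation=3))
E
```

```text
time_s: 8.95
position: [0.5614, -0.1775, 0.0694]
eef_rot: [[-0.763, -0.092, 0.64], [-0.071, 0.996, 0.058], [-0.643, -0.001, -0.766]]
force: [-0.2, -0.3, -3.8]
finger_gap: 0.011
[-0.6656  0.2536 -0.8895 -0.1199  0.4568 -0.6272] [ 0.5614 -0.1775  0.0694] [-0.235  -0.3373 -3.8038] 8.95
```

View pics/sc9c.png

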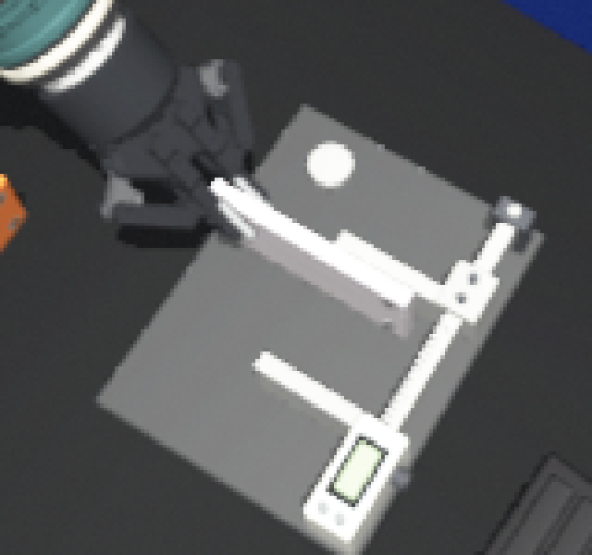

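View pics/s9c.png

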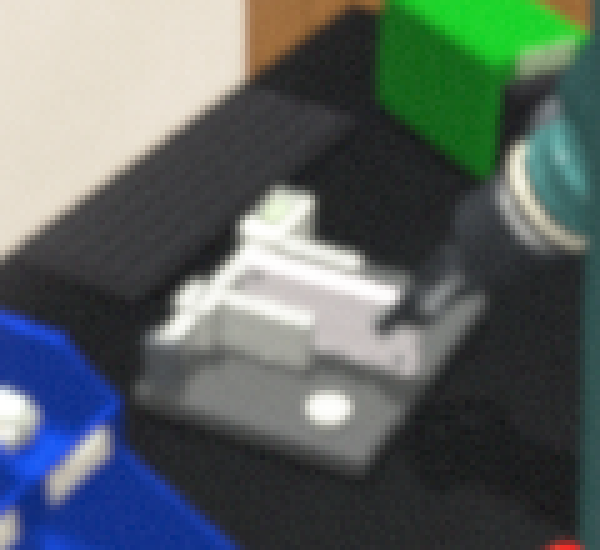

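View pics/w9.png

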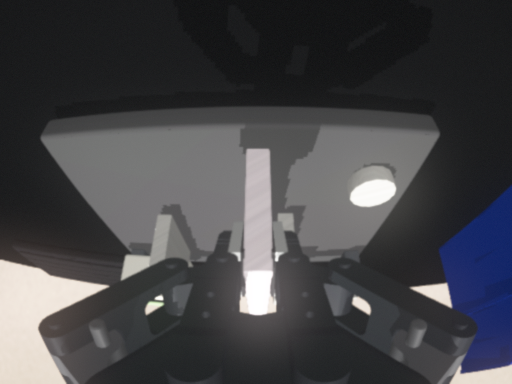

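Plate is between the jaws, parallel, with a gap to the fixed jaw. I lower it until contact.

```bash
python3 -m handwheel '[[[0.0013,0,0.0015,0,0,0,0],[0.0026,0,0.0031,0,0,0,0],[0.0038,0,0.0046,0,0,0,0],[0.0045,0,0.0054,0,0,0,0],[0.0045,0,0.0054,0,0,0,0]]]'
python3 -m handwheel '[[[0.00064,0,0.00077,0,0,0,0],[0.00064,0,0.00077,0,0,0,0]]]' | grep -E 'pos|force'
python3 -m handwheel '[[[0.00064,0,0.00077,0,0,0,0],[0.00064,0,0.00077,0,0,0,0]]]'| grep -E 'pos|force'
```

```text
time_s: 9.52
position: [0.561, -0.1773, 0.0614]
eef_rot: [[-0.764, -0.091, 0.639], [-0.07, 0.996, 0.059], [-0.642, 0.0, -0.767]]
force: [-0.7, -0.4, -3.7]
finger_gap: 0.011
position: [0.5611, -0.1773, 0.0607]
force: [0.1, 0.4, -4.1]
position: [0.5613, -0.1774, 0.0599]
force: [0.5, 0.4, -1.6]
```

```bash
python3 -m handwheel '[[[0.0005,0,0.0006,0,0,0,0],[0.0005,0,0.0006,0,0,0,0]]]'| grep -E 'pos|force'
python3 - <<'E'
from h import *
a=snap('scene','sc10.png')
s=manip.state();print(s['force'],s['moment'],s['position'])
E
```

```text
position: [0.5617, -0.1776, 0.0597]
force: [-1.8, 1.4, 3.4]
[-2.1196  1.3334  4.509 ] [0.2006 0.3394 0.1924] [ 0.5617 -0.1775  0.0597]
```

```bash
python3 -m handwheel '[[[0,0,0,0,0,0,0],[0,0,0,0,0,0,0],[0,0,0,0,0,0,0.12],[0,0,0,0,0,0,0.2],[0,0,0,0,0,0,0.3],[0,0,0,0,0,0,0.35],[0,0,0,0,0,0,0.35],[0,0,0,0,0,0,0.35]]]' 20
python3 - <<'E'
from h import *
d=snap('scene','sc11.png');a=snap('wrist','w11.png');b=snap('side','s11.png')
cv2.imwrite('pics/sc11c.png',cv2.resize(d['color'][220:370,130:290],None,fx=3.7,fy=3.7,interpolation=3))
cv2.imwrite('pics/s11c.png',cv2.resize(b['color'][90:200,210:330],None,fx=5,fy=5,interpolation=3))
E
```

```text
time_s: 10.73
position: [0.5612, -0.1774, 0.059]
eef_rot: [[-0.763, -0.091, 0.639], [-0.07, 0.996, 0.059], [-0.642, -0.0, -0.767]]
force: [-0.2, -0.5, 0.2]
finger_gap: 0.0296
```

View pics/sc11c.png

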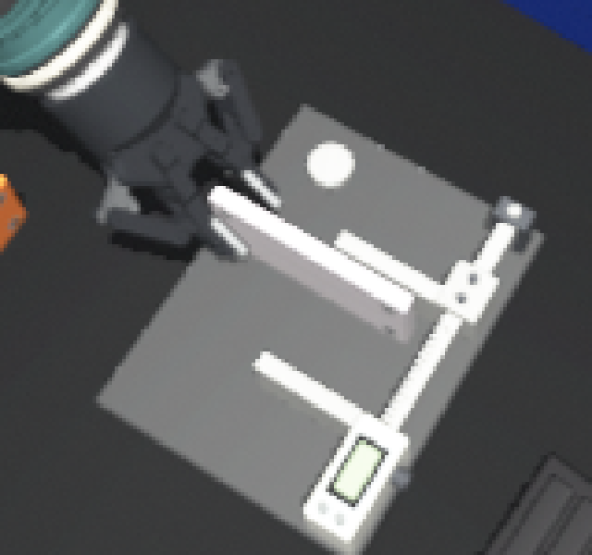

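View pics/w11.png

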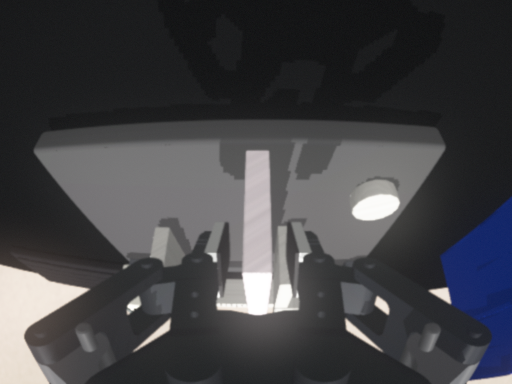

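View pics/s11c.png

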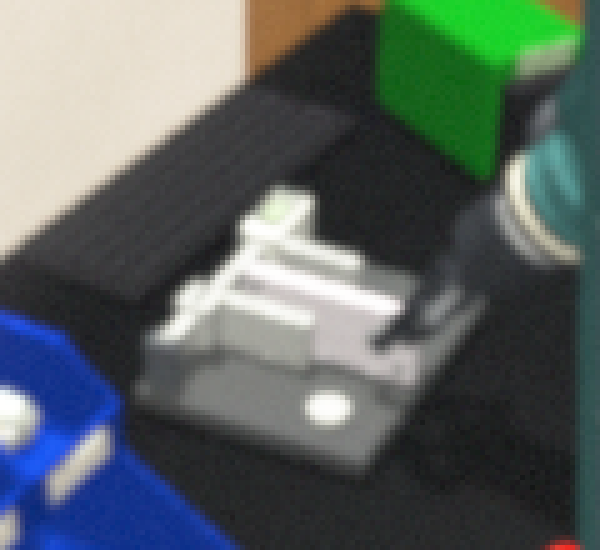

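The plate stands upright and clear of both fingers. I back out along the tool axis, then shut the fingers.

```bash
python3 -m handwheel '[[[0,0,-0.005,0,0,0,0.35],[0,0,-0.015,0,0,0,0.35],[0,0,-0.03,0,0,0,0.35],[0,0,-0.05,0,0,0,0.35],[0,0,-0.075,0,0,0,0.35],[0,0,-0.1,0,0,0,0.35],[0,0,-0.13,0,0,0,0.2],[0,0,-0.16,0,0,0,0],[0,0,-0.16,0,0,0,0],[0,0,-0.16,0,0,0,0]]]' 60
python3 - <<'E'
from h import *
s=manip.state()
O=np.array([.6270,-.1875,0]);yw=.091
h=np.array([np.cos(yw),np.sin(yw),0]);l=np.array([-np.sin(yw),np.cos(yw),0])
t=np.deg2rad(15);R=np.array([-h,None,None],dtype=object)
z=np.sin(t)*l-np.array([0,0,np.cos(t)]);x=-h;y=np.cross(z,x);R=np.array([x,y,z]).T
print(R,s['joints'])
for zz in (.2,.048):
    p=O+.015*h-.098*l;p[2]=zz;print(p);go(p,R)
d=snap('scene','sc12.png')
cv2.imwrite('pics/sc12c.png',cv2.resize(d['color'][220:370,130:290],None,fx=3.7,fy=3.7,interpolation=3))
E
```

```text
time_s: 11.72
position: [0.4587, -0.1876, 0.1831]
eef_rot: [[-0.762, -0.09, 0.641], [-0.071, 0.996, 0.056], [-0.644, -0.003, -0.765]]
force: [-0.0, -0.2, 0.7]
finger_gap: -0.0002
[[-0.9959 -0.0878 -0.0235]
 [-0.0909  0.9619  0.2577]
 [-0.      0.2588 -0.9659]] [-0.8751 -0.0583 -0.8016  0.3791  0.556  -0.8362]
[ 0.6508 -0.2837  0.2   ]
shift [-0.1505 -0.1131  0.1049] rot [-0.2541  0.6951  0.0915]
[ 0.6508 -0.2837  0.048 ]
shift [-0.0527 -0.1126  0.2213] rot [-0.2541  0.6951  0.0915]
```

View pics/sc12c.png

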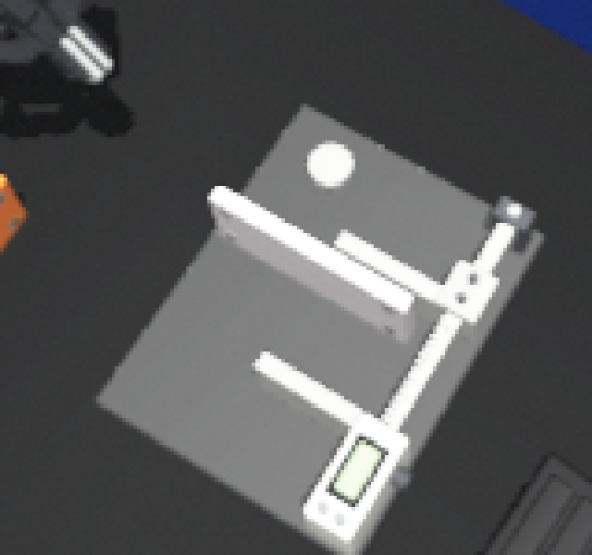

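```bash
python3 - <<'E'
from h import *
d=load('sc12')
O=np.array([.6270,-.1875,0]);yw=.091
h=np.array([np.cos(yw),np.sin(yw),0]);l=np.array([-np.sin(yw),np.cos(yw),0])
for n,u,v,z in [('pf',215,192,.089),('pr',405,304,.089),('fj tip',341,239,.07),('fj mid',400,272,.07)]:
    U=(u+.5)/3.7-.5+130;V=(v+.5)/3.7-.5+220
    p=onz(d,U,V,z);q=p-O;print(n,p,dep(d,U,V),'local',q@h,q@l)
E
python3 -m handwheel '[[[-0.02,-0.015,0.013,-0.03,0.09,0.012,0],[-0.04,-0.03,0.026,-0.06,0.18,0.024,0],[-0.06,-0.045,0.042,-0.1,0.28,0.036,0],[-0.08,-0.06,0.056,-0.14,0.38,0.05,0],[-0.1,-0.075,0.07,-0.18,0.48,0.062,0],[-0.12,-0.09,0.084,-0.21,0.58,0.075,0],[-0.14,-0.105,0.098,-0.24,0.66,0.086,0],[-0.15,-0.113,0.105,-0.254,0.695,0.0915,0],[-0.15,-0.113,0.105,-0.254,0.695,0.0915,0],[-0.15,-0.113,0.105,-0.254,0.695,0.0915,0]]]'
python3 - <<'E'
from h import *
s=manip.state();print(s['joints'],s['force'])
O=np.array([.6270,-.1875,0]);yw=.091
h=np.array([np.cos(yw),np.sin(yw),0]);l=np.array([-np.sin(yw),np.cos(yw),0])
t=np.deg2rad(15)
z=np.sin(t)*l-np.array([0,0,np.cos(t)]);x=-h;y=np.cross(z,x);R=np.array([x,y,z]).T
p=O+.015*h-.098*l;p[2]=.048;go(p,R)
a=snap('wrist','w13.png')
E
```

```text
pf [ 0.5312 -0.1811  0.089 ] [ 0.5319 -0.1816  0.0909] local -0.09487275872272313 0.015073167019637493
pr [ 0.6767 -0.1688  0.089 ] [ 0.6765 -0.1685  0.088 ] local 0.05117913158664794 0.014079353257217913
fj tip [ 0.6125 -0.1529  0.07  ] [ 0.6114 -0.1518  0.0662] local -0.0113469702566845 0.03575095496431313
fj mid [ 0.6572 -0.1483  0.07  ] [ 0.6567 -0.1477  0.0678] local 0.033668922533288466 0.03627162729091791
time_s: 12.6
position: [0.6523, -0.2824, 0.1949]
eef_rot: [[-0.996, -0.089, -0.03], [-0.094, 0.961, 0.261], [0.006, 0.263, -0.965]]
force: [-0.5, -0.2, 0.4]
finger_gap: -0.0
[-0.6034  0.7561  0.6865  1.6787  0.1991 -0.7143] [-0.4636 -0.2221  0.3856]
shift [ 0.0007 -0.0398  0.1414] rot [ 0.0041 -0.0065  0.0012]
```

View pics/w13.png

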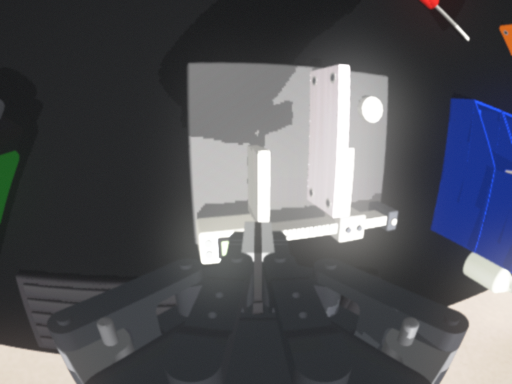

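```bash
python3 -m handwheel '[[[0,-0.005,0.015,0,-0.006,0,0],[0,-0.01,0.035,0,-0.006,0,0],[0,-0.016,0.057,0,-0.006,0,0],[0,-0.023,0.08,0,-0.006,0,0],[0,-0.029,0.1,0,-0.006,0,0],[0,-0.034,0.118,0,-0.006,0,0],[0,-0.038,0.132,0,-0.006,0,0],[0,-0.04,0.1414,0,-0.006,0,0],[0,-0.04,0.1414,0,-0.006,0,0],[0,-0.04,0.1414,0,-0.006,0,0]]]'
python3 - <<'E'
from h import *
s=manip.state();print(s['joints'],s['force'])
a=snap('wrist','w14.png');d=snap('scene','sc14.png')
cv2.imwrite('pics/sc14c.png',cv2.resize(d['color'][220:370,130:290],None,fx=3.7,fy=3.7,interpolation=3))
O=np.array([.6270,-.1875,0]);yw=.091
h=np.array([np.cos(yw),np.sin(yw),0]);l=np.array([-np.sin(yw),np.cos(yw),0])
q=s['position']-O;print(q@h,q@l,q[2]); print(s['eef_rot'].T@l*.01)
E
```

```text
time_s: 13.48
position: [0.6507, -0.2837, 0.0499]
eef_rot: [[-0.996, -0.089, -0.021], [-0.091, 0.961, 0.261], [-0.003, 0.262, -0.965]]
force: [-0.7, -0.3, 0.9]
finger_gap: 0.0004
[-0.6083  0.7832  0.3505  1.3087  0.2038 -0.7176] [-0.656  -0.3225  0.9089]
0.01482948165032885 -0.0979816305937032 0.049914624742688374
[-0.      0.0097  0.0026]
```

View pics/sc14c.png

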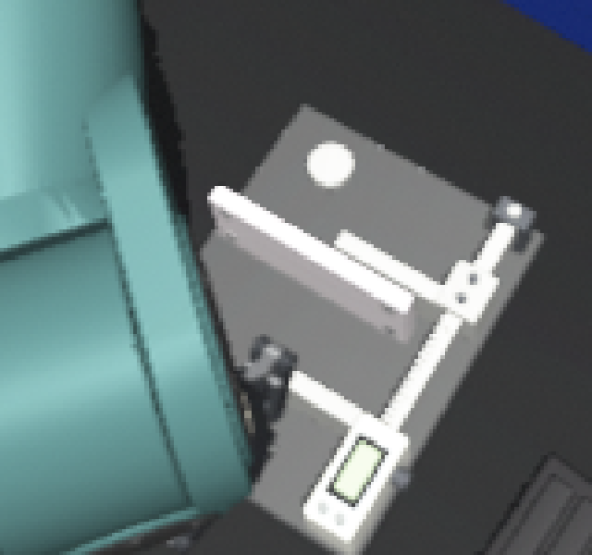

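View pics/w14.png

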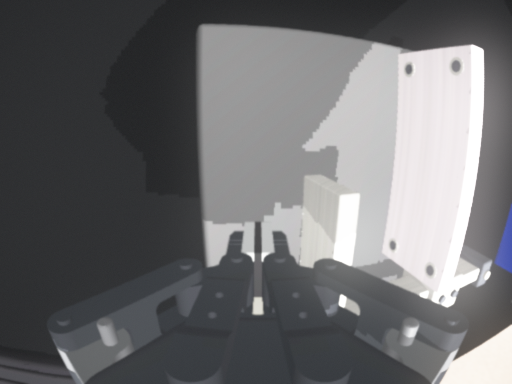

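```bash
python3 -m handwheel '[[[0,0.0049,0.0013,0,0,0,0],[0,0.0097,0.0026,0,0,0,0],[0,0.0145,0.0039,0,0,0,0],[0,0.0175,0.0047,0,0,0,0],[0,0.0204,0.0055,0,0,0,0],[0,0.0233,0.0062,0,0,0,0],[0,0.0262,0.007,0,0,0,0],[0,0.0291,0.0078,0,0,0,0],[0,0.0291,0.0078,0,0,0,0]]]'
cat > st.py <<'E'
from h import *
s=manip.state()
O=np.array([.6270,-.1875,0]);yw=.091
h=np.array([np.cos(yw),np.sin(yw),0]);l=np.array([-np.sin(yw),np.cos(yw),0])
q=s['position']-O;print('t',s['time_s'],'local',q@h,q@l,q[2],'F',s['force']@h,s['force']@l,s['force'][2])
E
python3 st.py; python3 - <<'E'
from h import *
a=snap('wrist','w15.png')
E
```

```text
time_s: 14.33
position: [0.648, -0.2539, 0.0508]
eef_rot: [[-0.996, -0.089, -0.02], [-0.091, 0.961, 0.26], [-0.004, 0.261, -0.965]]
force: [0.8, 0.9, -0.3]
finger_gap: 0.0002
t 14.3333 local 0.014856142344200077 -0.06800157861288487 0.0507706800889535 F 0.8992877006739093 0.77304434674363 -0.3199513668534556
```

View pics/w15.png

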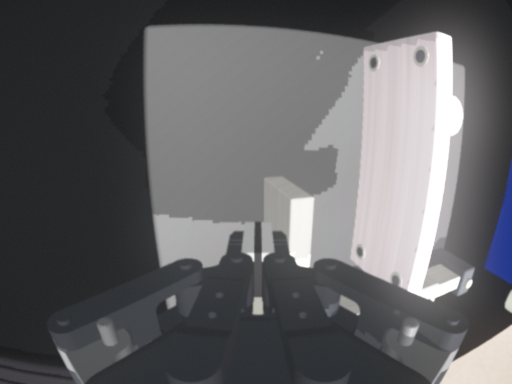

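```bash
python3 -m handwheel '[[[0,0.0029,0.0008,0,0,0,0],[0,0.0058,0.0016,0,0,0,0],[0,0.0087,0.0024,0,0,0,0],[0,0.0126,0.0034,0,0,0,0],[0,0.0165,0.0045,0,0,0,0],[0,0.0204,0.0055,0,0,0,0],[0,0.0243,0.0065,0,0,0,0],[0,0.0282,0.0076,0,0,0,0],[0,0.031,0.0084,0,0,0,0]]]' | grep force
python3 st.py; python3 - <<'E'
from h import *
a=snap('wrist','w16.png')
E
```

```text
force: [-1.4, -2.2, 1.0]
t 15.1333 local 0.014758179328032403 -0.03567758605708136 0.050647706525727546 F -1.5754446475011017 -2.053257447100913 1.0157910648524178
```

View pics/w16.png

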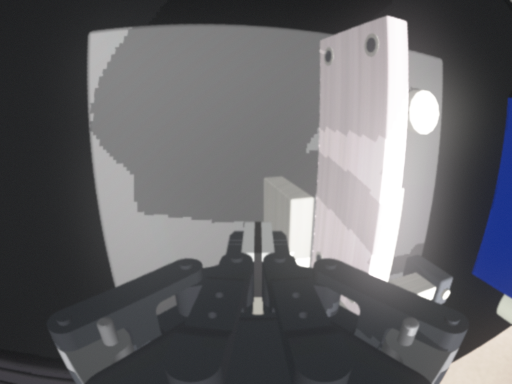

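```bash
python3 -m handwheel '[[[0,0.0029,0.0008,0,0,0,0],[0,0.0058,0.0016,0,0,0,0],[0,0.0087,0.0024,0,0,0,0],[0,0.0116,0.0031,0,0,0,0],[0,0.0145,0.0039,0,0,0,0],[0,0.0175,0.0047,0,0,0,0],[0,0.0194,0.0052,0,0,0,0],[0,0.0213,0.0057,0,0,0,0]]]' | grep force
python3 st.py
python3 -m handwheel '[[[0,0.001,0.0003,0,0,0,0],[0,0.002,0.0005,0,0,0,0],[0,0.003,0.0008,0,0,0,0],[0,0.004,0.001,0,0,0,0],[0,0.005,0.0013,0,0,0,0],[0,0.006,0.0016,0,0,0,0]]]' | grep force
python3 st.py
python3 - <<'E'
from h import *
a=snap('wrist','w17.png')
E
```

```text
force: [-0.6, -2.1, 0.1]
t 15.85 local 0.014766884877802445 -0.013937905828856189 0.05064999549432191 F -0.8328356680386795 -2.0103952278691875 0.09079842614866694
force: [-2.2, -5.2, -0.4]
t 16.35 local 0.014777087052486822 -0.008143993696741342 0.05067897076273768 F -2.6461946320989753 -5.018685224292703 -0.3601374576359987
```

View pics/w17.png

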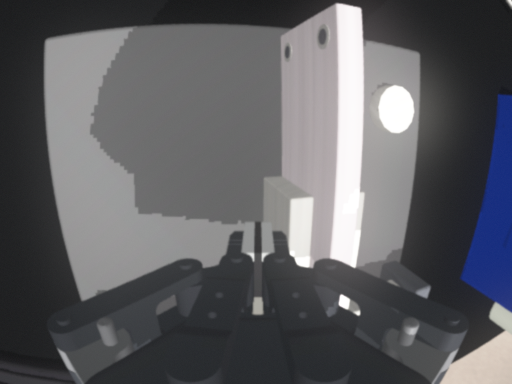

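```bash
python3 -m handwheel '[[[0,0.001,0.0003,0,0,0,0],[0,0.002,0.0005,0,0,0,0],[0,0.003,0.0008,0,0,0,0],[0,0.004,0.001,0,0,0,0],[0,0.004,0.001,0,0,0,0]]]' | grep force
python3 st.py
python3 -m handwheel '[[[0,0.001,0.0003,0,0,0,0],[0,0.002,0.0005,0,0,0,0],[0,0.002,0.0005,0,0,0,0]]]' | grep force
python3 st.py
```

```text
force: [-0.0, -2.7, -1.6]
t 16.8167 local 0.01481081827923445 -0.0036117953173396325 0.05075281006378163 F -0.2868577454471847 -2.6776457595010017 -1.634467334265278
force: [-1.7, -11.3, -3.8]
t 17.0667 local 0.014811326098627328 -0.0029657545398295818 0.05080691702613914 F -2.694256057584985 -11.05502739269316 -3.7530876155868187
```

```bash
python3 - <<'E'
from h import *
a=snap('wrist','w18.png');b=snap('side','s18.png')
cv2.imwrite('pics/w18c.png',cv2.resize(a['color'][10:310,220:440],None,fx=1.9,fy=1.9,interpolation=3))
cv2.imwrite('pics/s18c.png',cv2.resize(b['color'][90:200,210:330],None,fx=5,fy=5,interpolation=3))
E
python3 st.py
```

```text
t 17.1667 local 0.014818692673036437 -0.0029920541518340263 0.05079966965215729 F -3.228993387996148 -9.871646972218011 -2.065941658053675
```

View pics/w18c.png

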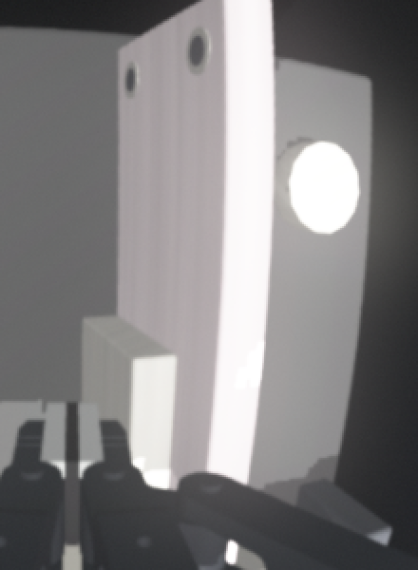

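View pics/s18c.png

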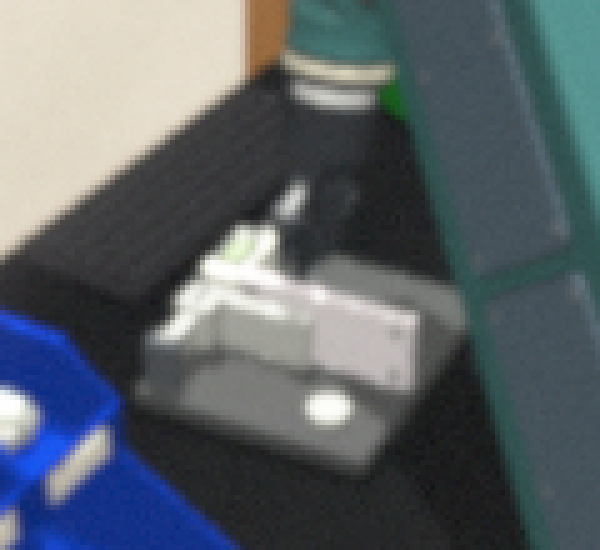

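```bash
python3 -m handwheel '[[[0,0.0005,0.0001,0,0,0,0],[0,0.001,0.0003,0,0,0,0],[0,0.001,0.0003,0,0,0,0],[0,0.001,0.0003,0,0,0,0]]]' | grep force
python3 st.py
```

```text
force: [-1.3, -16.4, -1.8]
t 17.5 local 0.01484035550135495 -0.0028699888577292804 0.05083325205083333 F -2.7718854882605823 -16.16548973603086 -1.7711762327025065
```

Firm: 16 N with 0.1 mm movement. Held over 0.3 s. Backing straight off, then up.

```bash
python3 -m handwheel '[[[0,-0.002,-0.0005,0,0,0,0],[0,-0.006,-0.0016,0,0,0,0],[0,-0.014,-0.0038,0,0,0,0],[0,-0.024,-0.0065,0,0,0,0],[0,-0.034,-0.009,0,0,0,0],[0,-0.034,-0.03,0,0,0,0],[0,-0.034,-0.06,0,0,0,0],[0,-0.034,-0.1,0,0,0,0],[0,-0.034,-0.14,0,0,0,0],[0,-0.034,-0.14,0,0,0,0]]]' | grep force
python3 st.py
python3 - <<'E'
from h import *
s=manip.state();print(s['eef_rot'].T@np.array([-.17,-.05,.06]))
snap('wrist','w19.png')
E
```

```text
force: [1.8, -0.6, 0.5]
t 18.3333 local 0.015643356836471486 -0.07379836505622522 0.1843289253936527 F 1.740882500344969 -0.7604978931128489 0.50164024154587
[ 0.1731 -0.0176 -0.0688]
```

View pics/w19.png

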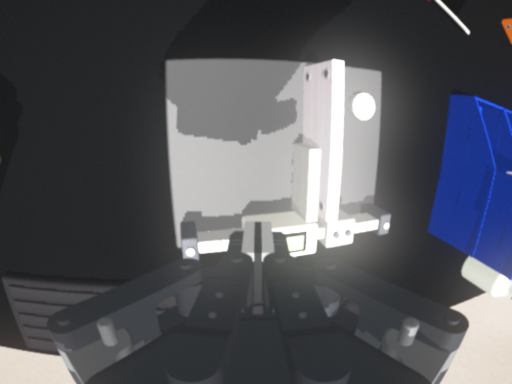

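Jaw stays against the plate. I pull the arm back for an unobstructed view.

```bash
python3 -m handwheel '[[[0.02,-0.002,-0.008,0,0,0,0],[0.05,-0.005,-0.02,0,0,0,0],[0.08,-0.008,-0.032,0,0,0,0],[0.11,-0.011,-0.044,0,0,0,0],[0.14,-0.014,-0.056,0,0,0,0],[0.17,-0.0176,-0.0688,0,0,0,0],[0.17,-0.0176,-0.0688,0,0,0,0],[0.17,-0.0176,-0.0688,0,0,0,0]]]' | grep force
python3 - <<'E'
from h import *
d=snap('scene','sc20.png');a=snap('wrist','w20.png')
cv2.imwrite('pics/sc20c.png',cv2.resize(d['color'][220:370,130:290],None,fx=3.7,fy=3.7,interpolation=3))
E
```

```text
force: [0.1, -0.3, -0.3]
```

View pics/sc20c.png

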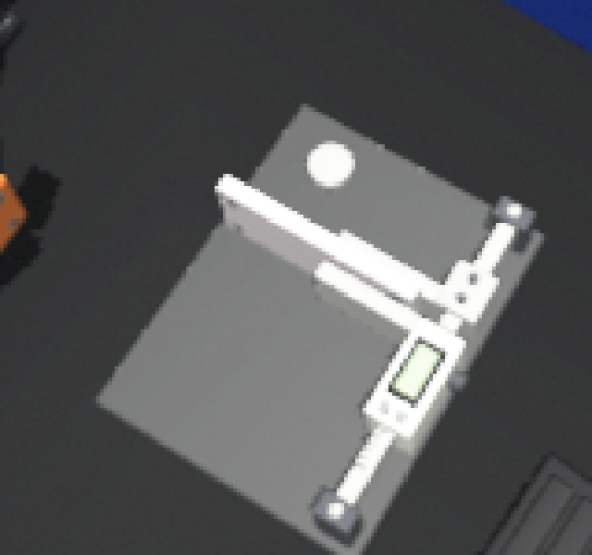

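View pics/w20.png

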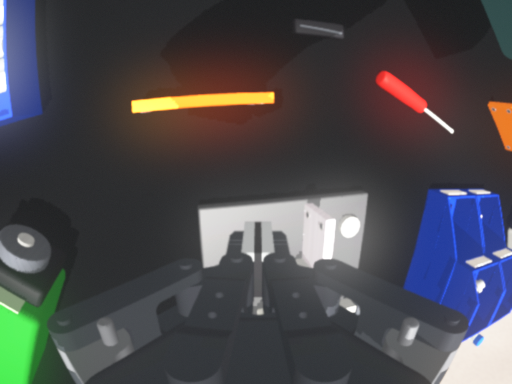

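```bash
python3 - <<'E'
from h import *
d=load('sc20')
O=np.array([.6270,-.1875,0]);yw=.091
h=np.array([np.cos(yw),np.sin(yw),0]);l=np.array([-np.sin(yw),np.cos(yw),0])
for n,u,v,z in [('pf',221,181,.089),('pr',413,294,.089),('fj tip',343,237,.07),('fj far',425,284,.07),('mj tip',322,267,.07),('mj mid',375,297,.07),('disc',330,164,.036)]:
    U=(u+.5)/3.7-.5+130;V=(v+.5)/3.7-.5+220
    p=onz(d,U,V,z);q=p-O;print(n,p,dep(d,U,V)[2],'local',q@h,q@l)
w=load('w19');cv2.imwrite('pics/w19c.png',cv2.resize(w['color'][50:240,270:400],None,fx=3.1,fy=3.1,interpolation=3))
E
```

```text
pf [ 0.5293 -0.1729  0.089 ] 0.0013456307194643635 local -0.0959433489461174 0.023443010931418106
pr [ 0.6769 -0.1607  0.089 ] 0.08875367583228755 local 0.05215664267951336 0.02220191668726465
fj tip [ 0.6127 -0.1511  0.07  ] 0.09007175445421656 local -0.010961482268568417 0.037587435589037786
fj far [ 0.6751 -0.1453  0.07  ] 0.06760348766917379 local 0.05174844890272101 0.037626364069093095
mj tip [ 0.6142 -0.1753  0.07  ] 0.07102670512323239 local -0.01165901261360524 0.013306189249117834
mj mid [ 0.6542 -0.1712  0.07  ] 0.07223968079817189 local 0.028542828131133426 0.013802706038158072
disc [ 0.563  -0.1041  0.036 ] 0.035351790119153126 local -0.05615528594036103 0.0889012211012749
```

View pics/w19c.png

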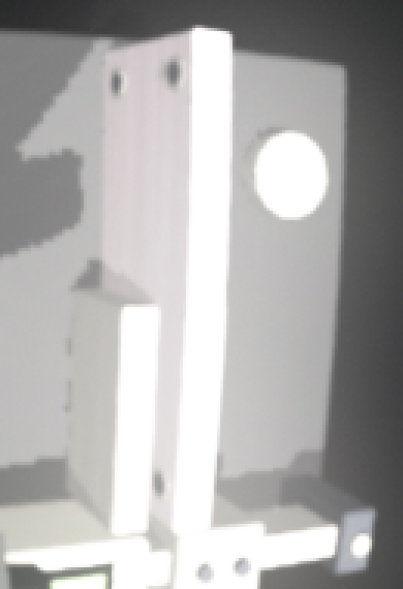

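```bash
python3 - <<'E'
from h import *
s=manip.state();print(s['time_s'],s['qd'],s['force']);print(manip.sign_off())
E
```

```text
19.15 [ 0.0156  0.0085  0.0029  0.0004 -0.0019 -0.0004] [-0.5265 -0.8911 -0.546 ]
the job is handed in; nothing more can be done
None
```

I drew the long plate out of its bin at about 18°, stood it on the caliper base and let go. I then pushed the moving jaw shut until it pressed the plate firmly against the fixed jaw, and handed the job in at about 19 s of the 66 s. No verdict is reported, so the result below rests on my own checks.

**Feel at closing:** the force rose to 16 N with only 0.1 mm of further movement. I then backed the arm off and clear of everything.

**Last camera checks, in the caliper's frame:**
- **Jaw opening:** about 12.1 mm, worked out from the two blades 24.1 mm apart centre to centre.
- **Plate position:** centre at x ≈ -22 mm, standing upright, and square to the jaws within about 0.01 rad.
- **Setting disc:** where it was, within about 1 mm.
- **Short plate:** I never touched it, and it was still in its bin in the last view that showed it. I did not measure it again after closing the jaw.

**One disagreement:** one hand-picked scene measurement put the plate's middle about 15 mm from the middle of the fixed blade, where 12 mm is expected. I put that down to picking error, because the blade spacing and the firm stop both say the jaws are closed on the plate.

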